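Tilt out the scrap bin with the draw hook

TASK

The steel scrap bin is tucked shut under the overhang of the raised maple shelf, with its pull eye out of sight from above. Take the draw hook with the block handle, reach its rod in under the shelf, drop the turned-down finger into the bin's eye and pull so that the bin tilts out by 25 degrees or more. Then unhook, and set the hook back down on the open bench, standing upright on its handle and finger and clear of the bin; leave the awl, the mallet, the black guard and the grey strip where they lie.

Things in the scene. Friction and masses are not known exactly. Their poses are not given: they have to be found in the camera images.
- hook_grip (a point): Draw hook: centre of its dark walnut block handle, 110 long (x) x 30 wide (y, grip across) x 46 mm tall, point 23 mm above its underside. x runs to the finger, z up. A 9 mm round steel rod runs along +x, 17 mm above this point, and 200 mm ahead turns down into a 9 mm finger ending level with the underside. 0.2 kg. Lies beside the awl, in either order, pointing roughly to +y.
- hook_tip (a point): Lower end of the hook's finger: 200 mm ahead (x) of the handle's centre, level with the handle's underside, 35 mm below the rod's underside. Axes as for the handle. The hook is the only tool with a turned-down end; it stands upright on handle and finger.
- eye (a point): Centre of the bin's pull eye, a level loop of 7 mm dark bar on the middle of the bin's front; opening 37 wide (y) x 31 mm (x), outer bar 18 mm in front of this point, front plate 18 mm behind. x points into the bin, z up (turn with the bin). Shut: 110 mm above the bench, 52 mm in from the shelf's front edge, 90 mm below its underside. The finger enters from above.
- hinge (a point): Middle of the bin's hinge line, 20 mm above the bench at the foot of its front plate; fixed. x points back into the shelf, y along the hinge, z up. The eye's centre is 18 mm in front of and 90 mm above it when shut and turns about it: tilting out, the eye moves forward (-x) and sinks, its loop leaning forward (at 30 degrees: 43 mm forward, 21 mm down).
- bin (a joint): Tilt of the bin about its hinge, rad: 0 shut (front plate upright), grows as its top tilts out to the front, stop at 0.75. Stiff hinge: about 4 to 7 N at the eye moves it and it stays where it is left.
- ledge: Raised maple shelf, fixed on the bench. Origin at bench level, 70 mm behind the front edge; x points back from that edge, y along it. Board 260 mm wide (y), x from -70 to 170 mm, underside 200 and top 230 mm above the bench; legs at the back only, front and ends open; a tray 30 mm tall on top. The bin is up to 30 mm (y) off the shelf's middle.
- awl: Starting awl, leave alone: dark walnut handle 90 x 30 mm, 28 mm tall, with a straight 7 mm steel spike 80 mm long along +x. Origin under the handle's middle.
- mallet: Mallet lying down, leave alone: walnut handle 26 mm thick, 220 mm long along x, maple head 65 x 120 x 60 mm tall centred 150 mm along +x. Origin on the bench under the handle.
- guard: Cracked black bumper guard, leave alone: L-section 180 mm long (x), 40 mm wide, 30 mm tall. Origin under its middle.
- strip: New grey grommet strip, leave alone: flat, 200 x 36 mm, 11 mm tall, five round grommets in a row along x. Origin under its middle.
Things that resemble listed ones, but are neither listed nor needed, are in the scene too. Of the things shaped like the part that bears eye, the bare steel one is meant.

How it is judged:
By the outcome, as a careful person would: the job done as asked, in the order asked, and still so for the second after the job is handed in, with the robot touching nothing.
It also fails if it takes over 48 s, if anything falls off the work surface, if the arm or the gripper's body presses on something with over 40 N, if the wrist force passes 120 N, or if a joint passes its speed limit or range.

ROBOT

A 6-joint arm with a two-finger parallel gripper is mounted at the origin on the work surface. World frame = base frame: x ahead of the robot, y to its left, z up, the work surface at z = 0. Lengths are in m, angles in rad, forces in N, time in s.
With the tool pointing down it reaches from about 0.325 to 0.775 m from the base axis. Payload 9.3 kg.
Tool frame: the origin (TCP) lies where the fingers leave the gripper's body, on its centre line; the fingertips stand 73 mm ahead of it and the grasp point (between the pads) lies 54 mm ahead of it (env.tip_extent is the distance from the TCP to the fingertips, in m); z points along the fingers, y is the direction in which the jaws open and shut (so a half turn about z gives the same grasp; the last joint's range is limited). The gripper opens to 85 mm and grips with 20 to 120 N. Pads are 22 mm wide; open, the fingers measure 114 mm over their backs; the gripper's body (76 mm by 85 mm) begins 54 mm behind the grasp point. The pads swing forward as they close: fully open they stand 13 mm farther back than shut.
Start: joints at [1.038, 0.259, 0.021, 1.334, 0, 1.418], TCP at [0.204, 0.511, 0.304] pointing down, gripper open.
Joint ranges: [-3.04, 3.04], [-0.91, 1.82], [-1.04, 1.36], [-1.92, 1.95], [-1.52, 1.45], [-3.14, 3.14]. Speed limits (rad/s): [2.22, 2.22, 2.79, 3.14, 3.14, 3.14].

INTERFACE

Orientations are given as a rotation vector (axis times angle).
In Python, from workcell import env gives the robot as it stands. The module is installed in compiled form; this text tells all that it offers.
- The arm moves only by the shell command python3 -m inch 'ROWS' [FORCE]. ROWS is JSON, a list of rows, each an object of numbers: "grip": the opening, from -1 (shut) to 1 (fully open); "dx", "dy", "dz": the shift along the tool's x, y, z in mm; "wx", "wy", "wz": the turn, a rotation vector about the tool's x, y, z in degrees. A call has exactly 5 rows; each row shifts and turns the pose as measured when the row begins, along the tool's axes as they then stand; what a row does not reach is not made up. A row lasts 1/12 s, in which the tool goes at most 41.7 mm and 7.16 degrees, less where a joint would pass 70% of its speed; a pose out of reach is approached as far as the arm can. A call with a gripper value outside its range is refused whole. The fingers move at their own pace and stop on an object; FORCE is the grip in N (left out, the last holds). Time passes only in rows, so rows that do not move let the fingers close, or fill a call up. It gives the time, the measured TCP pose, the force and the opening at its end, in the units of the state.
- env.get_state(): the state, without advancing time (a new reading comes with each control period).
- env.read_camera(name): name is "scene" or "top"; returns a dict with "frame" (384x512x3 uint8, red, green, blue), "range_z" (384x512 float32, m along the optical axis (not along the pixel's ray), 0 where there is no reading), "fov_y" (degrees; the focal length in pixels is half the picture's height over the tangent of half this angle, whatever the lens; pixels are square), "cx", "cy" (the principal point, pixels), "D" ([k1, k2, p1, p2, k3] as OpenCV has them; the pictures are not rectified), "position" and "attitude" of the camera in the world. Camera axes: x right, y up, looking along -z (the intrinsics and any distortion apply to the point x, -y, -z); pixel columns grow to the right and rows downward; lengths in m; the calibration is good to about 2 mm. A picture is of the moment at which its call begins.
- env.finish_job(): hands the job in, once; it reports no verdict.
The state is a dict: "t": time; "joints": joint angles; "dq": joint speeds; "joint_efforts": joint torques, N m; "ee_pos": TCP position; "tool_rot": TCP orientation; "wrist_force": force on the tool from outside, world axes, zero at the start; "torque": the same for the moment, N m; "gripper_width": finger opening in m.
Only numpy, scipy, OpenCV 4.12 (cv2) and the standard library are available. Lean on these libraries where they do the work, as an engineer would, in place of code of your own. Each camera call takes 0.05 s, during which the arm holds its last target.

## Working session

There is one attempt and no reset: what is moved stays moved. The work goes in short steps, Python scripts to look and compute and a shell command to move; the robot and the scene stay as the last step left them, time stands still between calls to the robot, and variables do not carry over. Pictures are saved under pics/ and viewed, and the job is handed in when it is done.

```bash
mkdir -p pics; ls; cat > h.py <<'E'
import numpy as np, cv2
from scipy.spatial.transform import Rotation as R
from workcell import env
def cam(n):
    c=env.read_camera(n); h=c['frame'].shape[0]
    f=h/2/np.tan(np.radians(c['fov_y'])/2)
    c['K']=np.array([[f,0,c['cx']],[0,f,c['cy']],[0,0,1.]]); c['Dv']=np.array(c['D'],float)
    a=np.array(c['attitude'],float); c['R']=R.from_rotvec(a).as_matrix() if a.shape==(3,) else (a if a.shape==(3,3) else R.from_quat(a).as_matrix())
    return c
def ray(c,uv):
    p=cv2.undistortPoints(np.array(uv,float).reshape(-1,1,2),c['K'],c['Dv']).reshape(-1,2)
    d=np.c_[p[:,0],-p[:,1],-np.ones(len(p))]
    return d@c['R'].T
def atz(c,uv,z):
    d=ray(c,uv); o=np.array(c['position']); return o+d*((z-o[2])/d[:,2])[:,None]
def rng(c,uv):
    d=ray(c,uv); o=np.array(c['position']); uv=np.array(uv).reshape(-1,2).astype(int)
    return o+d*c['range_z'][uv[:,1],uv[:,0]][:,None]
def proj(c,P):
    q=(np.array(P,float).reshape(-1,3)-c['position'])@c['R']; q=q*[1,-1,-1]
    return cv2.projectPoints(q,np.zeros(3),np.zeros(3),c['K'],c['Dv'])[0].reshape(-1,2)
def cloud(c):
    h,w=c['range_z'].shape; u,v=np.meshgrid(np.arange(w),np.arange(h)); uv=np.c_[u.ravel(),v.ravel()]
    return rng(c,uv).reshape(h,w,3)
def save(c,name,crop=None,s=1):
    im=c['frame'][:,:,::-1]
    if crop: x0,y0,x1,y1=crop; im=im[y0:y1,x0:x1]
    cv2.imwrite('pics/'+name,cv2.resize(im,None,fx=s,fy=s,interpolation=cv2.INTER_CUBIC))
E
python3 - <<'E'
from h import *
print(env.get_state())
for n in('scene','top'):
    c=cam(n); print(n,c['position'],c['attitude'],c['fov_y'],c['cx'],c['cy'],c['D']); save(c,n+'0.png',s=1.5)
E
```

```text
pics
{'t': 0.0, 'joints': array([ 1.03839856e+00,  2.59196741e-01,  2.07525051e-02,  1.33364938e+00,
       -3.46283116e-06,  1.41816611e+00]), 'dq': array([ 2.16178717e-03,  8.48996603e-04, -7.68123646e-04, -2.05544799e-04,
       -8.14966616e-04, -6.83943737e-05]), 'joint_efforts': array([ 1.88597012e-03, -5.55640304e+01,  3.44533753e+01,  1.35353810e-02,
       -2.12342925e-04,  7.92575435e-06]), 'ee_pos': array([0.20382007, 0.51065545, 0.30325997]), 'tool_rot': array([-5.92877415e-01, -3.08470099e+00,  1.92096654e-03]), 'wrist_force': array([-0.04444805,  0.79761497,  0.85992142]), 'torque': array([-0.00859995, -0.00304483,  0.02326134]), 'gripper_width': 0.0854310455832504}
scene [1.08146268 0.36567499 0.77718211] [0.39564271 0.80564294 2.07839582] 51.90529276327117 254.94753054230995 194.77936245412576 [-0.13017508  0.          0.          0.          0.        ]
top [ 0.48340616 -0.01325653  1.00724956] [ 0.10395027 -0.12426806 -1.59029529] 54.00384405040146 258.7296480100423 188.8047345425174 [-0.12221459  0.          0.          0.          0.        ]
```

View pics/scene0.png

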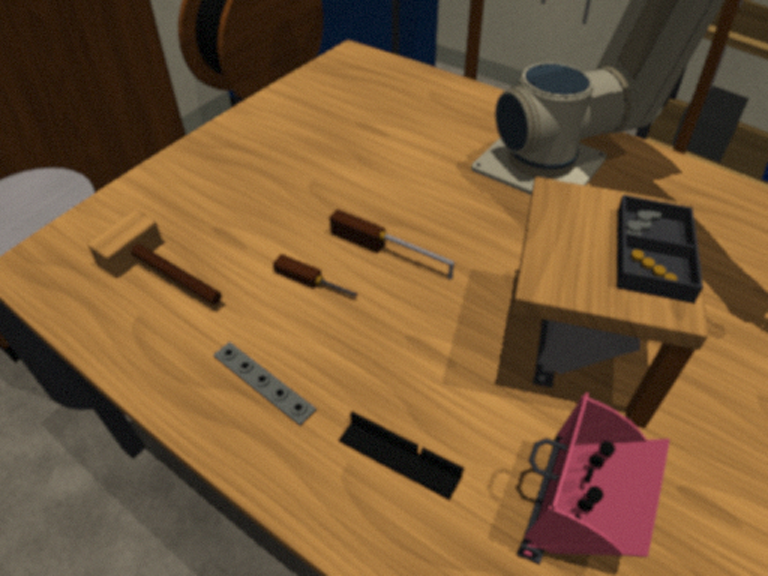

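View pics/top0.png

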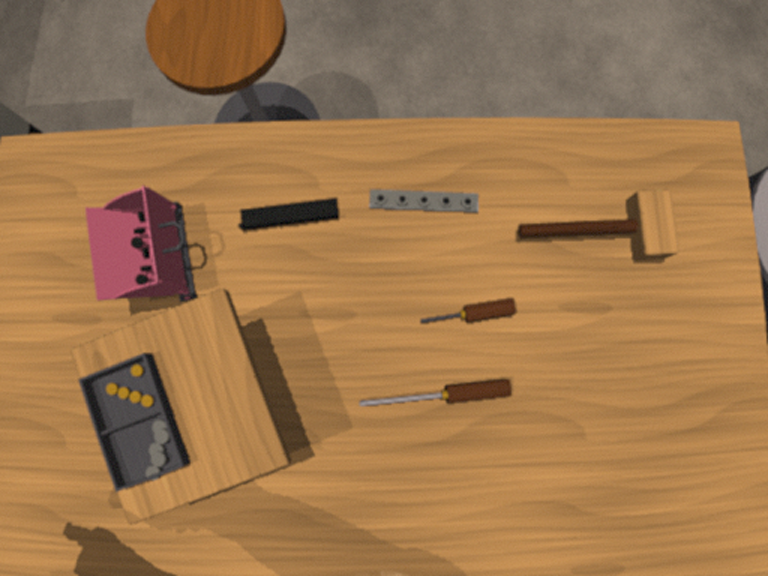

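```bash
python3 - <<'E'
from h import *
c=cam('top'); X=cloud(c)
print('bench', np.nanmedian(X[330:370,300:400,2]))
z=X[...,2]
def rect(m):
    r=cv2.minAreaRect(m[:,:2].astype(np.float32)*1000); return r
# board top
m=(z>.215)&(z<.24)&(X[...,0]>0.1)&(X[...,0]<.7); m=m.astype(np.uint8)
m=cv2.morphologyEx(m,cv2.MORPH_OPEN,np.ones((5,5))); ii=m>0
print('shelf',rect(X[ii]),cv2.boxPoints(rect(X[ii])).round(1).tolist(),np.median(z[ii]))
ys,xs=np.nonzero(ii); print(xs.min(),xs.max(),ys.min(),ys.max())
# hook handle
s=(slice(245,275),slice(290,350)); k=(z[s]>.03)&(z[s]<.06); 
print('handle',rect(X[s][k]),cv2.boxPoints(rect(X[s][k])).round(1).tolist(),np.median(z[s][k]))
save(c,'hk.png',(225,240,355,285),6); save(c,'sh.png',(40,180,200,350),3.5)
c=cam('scene'); save(c,'sc1.png',(330,110,480,270),4); save(c,'hk2.png',(180,130,320,210),5)
E
```

```text
bench -0.0002321297484190188
shelf ((433.8387451171875, 273.0959777832031), (261.6940612792969, 239.71221923828125), 20.435565948486328) [[269.3999938964844, 339.70001220703125], [353.1000061035156, 115.0999984741211], [598.2999877929688, 206.5], [514.5999755859375, 431.1000061035156]] 0.22993728286938409
48 191 193 348
handle ((435.6252136230469, -165.93609619140625), (30.62865447998047, 128.66868591308594), 3.9311301708221436) [[415.8999938964844, -102.80000305175781], [424.79998779296875, -231.1999969482422], [455.29998779296875, -229.10000610351562], [446.5, -100.69999694824219]] 0.04534820275770135
```

View pics/hk.png

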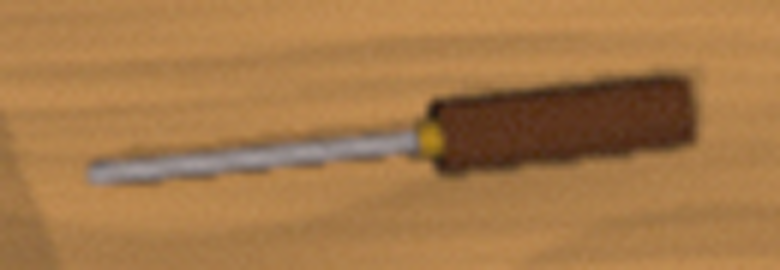

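View pics/sh.png

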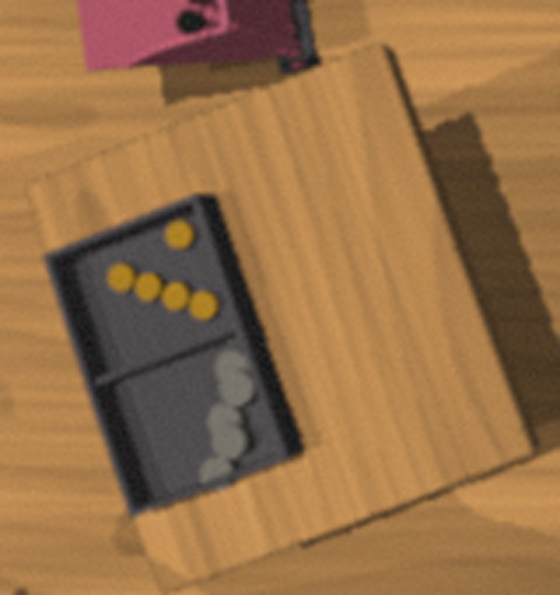

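View pics/sc1.png

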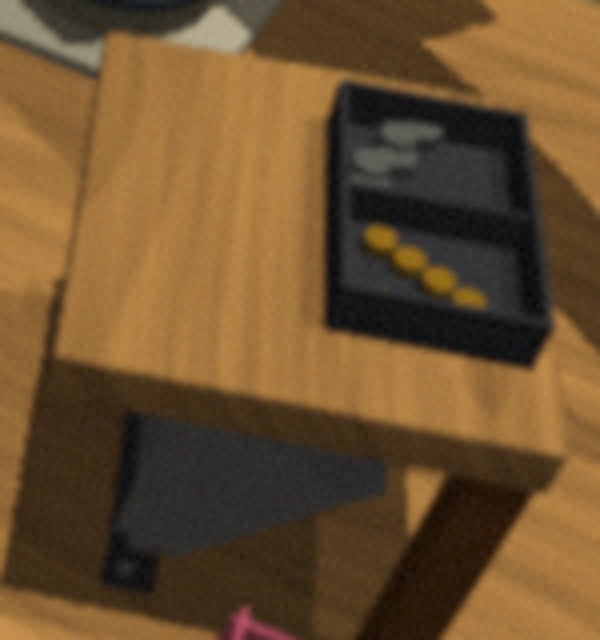

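View pics/hk2.png

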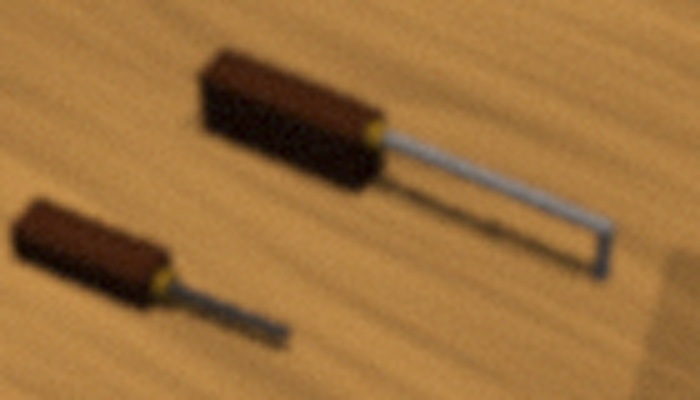

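```bash
python3 - <<'E'
from h import *
c=cam('scene'); X=cloud(c)
a=np.radians(20.435+90); xl=np.array([np.cos(a),np.sin(a),0]); yl=np.array([-xl[1],xl[0],0])
ctr=np.array([.4338,.2731,0]); o=ctr-.05*xl
print('ledge origin',o)
L=(X-o)@np.c_[xl,yl,[0,0,1]]
def cr(x,y): return (int(330+x/4),int(110+y/4))
for p in [(150,440),(180,500),(250,480),(330,490),(370,480),(130,450),(125,500),(130,560),(120,580),(140,575),(110,545)]:
    u,v=cr(*p); print(p,(u,v),(L[v,u]*1000).round(1))
save(c,'pink.png',(335,255,460,380),5)
c2=cam('top'); save(c2,'pink2.png',(50,115,160,210),6)
E
```

```text
ledge origin [0.45125723 0.22624656 0.        ]
(150, 440) (367, 220) [  1.6 -30.4  64.7]
(180, 500) (375, 235) [ 20.7 -81.5  80.1]
(250, 480) (392, 230) [ 51.3 -80.9 107.8]
(330, 490) (412, 232) [ 96.  -69.9 101.3]
(370, 480) (422, 230) [113.4 -71.  115.6]
(130, 450) (362, 222) [-2.6 10.2  5.9]
(125, 500) (361, 235) [ -8.2 -80.1  68.3]
(130, 560) (362, 250) [  3.4 -88.3  24.9]
(120, 580) (360, 255) [  2.4 -90.4   6.9]
(140, 575) (365, 253) [ 12.1 -88.4  16. ]
(110, 545) (357, 246) [ -7.2 -66.6   6.8]
```

View pics/pink.png

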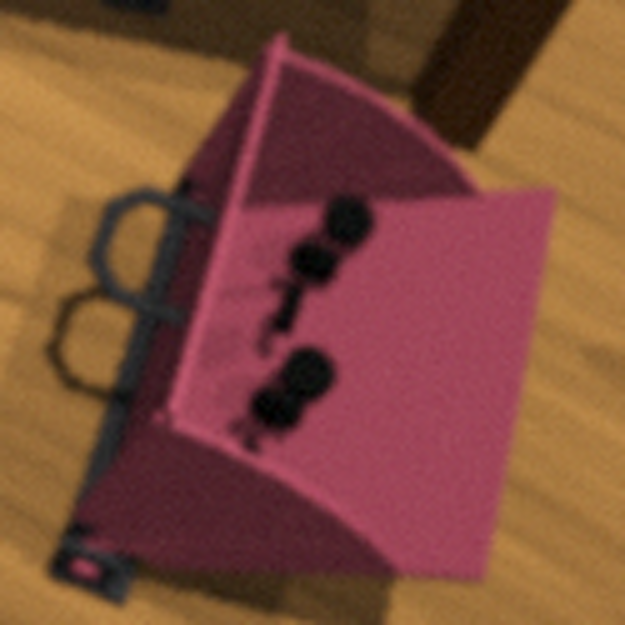

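View pics/pink2.png

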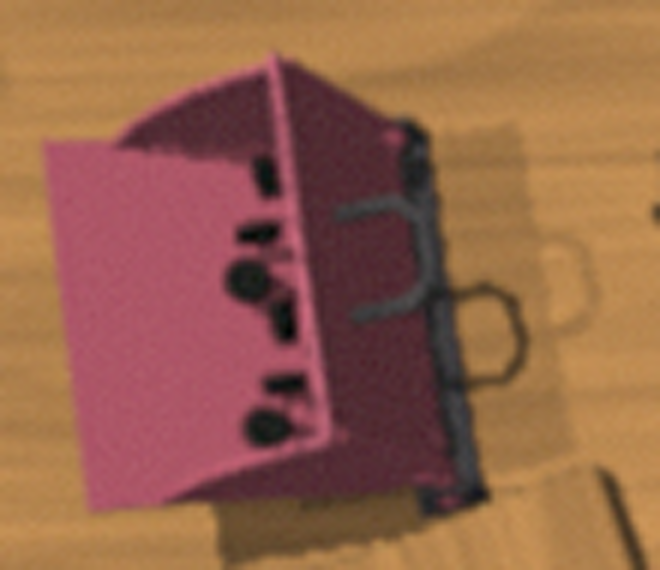

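```bash
python3 - <<'E'
from h import *
c=cam('top')
P=[(50+x/6,115+y/6) for x,y in [(410,122),(412,170),(460,500),(455,470)]]
for z in(.03,.04): print('bar',(atz(c,P,z)*1000).round(1).tolist())
print((rng(c,P)*1000).round(1).tolist())
Q=[(50+x/6,115+y/6) for x,y in [(428,255),(345,213),(360,318),(280,60),(330,438)]]
print('eye',(rng(c,Q)*1000).round(1).tolist()); print((atz(c,Q,.11)*1000).round(1).tolist())
s=cam('scene')
S=[(335+x/5,255+y/5) for x,y in [(90,590),(85,570),(100,540)]]; print((rng(s,S)*1000).round(1).tolist())
X=cloud(c)
# steel side-panel in ledge frame, histogram
X=cloud(s); a=np.radians(110.435); xl=np.array([np.cos(a),np.sin(a),0]); yl=np.array([-xl[1],xl[0],0]); o=np.array([.45126,.22625,0])
L=(X-o)@np.c_[xl,yl,[0,0,1]]*1000
m=(L[...,0]>-15)&(L[...,0]<100)&(L[...,1]<-55)&(L[...,1]>-110)&(L[...,2]>8)&(L[...,2]<190)
for lo,hi in((8,35),(35,80),(80,120),(120,190)):
    k=m&(L[...,2]>lo)&(L[...,2]<hi); print(lo,hi,k.sum(),np.percentile(L[k][:,1],[2,10,25,50,75,98]).round(1),np.percentile(L[k][:,0],[2,50,98]).round(1))
E
```

```text
bar [[781.1, 351.0, 30.0], [758.6, 349.1, 30.0], [608.0, 321.9, 30.0], [621.4, 324.5, 30.0]]
bar [[778.1, 347.3, 40.0], [755.8, 345.4, 40.0], [606.7, 318.5, 40.0], [620.0, 321.1, 40.0]]
[[782.8, 353.0, 24.7], [765.7, 358.4, 4.9], [609.4, 325.6, 19.2], [624.9, 333.2, 4.9]]
eye [[698.4, 309.2, 115.4], [718.2, 346.8, 111.5], [673.6, 338.3, 111.7], [771.5, 360.5, 152.9], [618.9, 335.7, 145.0]]
[[699.7, 311.1, 110.0], [718.6, 347.4, 110.0], [674.0, 339.0, 110.0], [785.9, 379.2, 110.0], [624.3, 349.9, 110.0]]
[[785.2, 373.1, 2.3], [787.7, 367.7, 23.9], [775.9, 366.9, 27.9]]
8 35 115 [-92.6 -90.6 -89.5 -88.2 -80.8 -73.1] [-9.8  4.4 31.1]
35 80 360 [-82.6 -81.8 -81.3 -80.5 -79.8 -78.1] [-8.1 25.  69.6]
80 120 556 [-82.7 -81.7 -81.1 -80.3 -79.6 -61.7] [-3.4 45.4 97.9]
120 190 246 [-82.2 -81.4 -81.  -80.3 -79.5 -77.1] [-1.3 29.6 70.1]
```

```bash
python3 - <<'E'
from h import *
c=cam('top')
P=[(225+x/6,240+y/6) for x,y in [(438,103),(440,172),(690,77),(694,145)]]
A=atz(c,P,.046)*1000; print(A.round(1).tolist(),'ctr',A.mean(0)); 
T=atz(c,[(225+88/6,240+172/6)],.04)*1000; print('rod end',T)
d=T[0,:2]-A.mean(0)[:2]; print(np.hypot(*d), np.degrees(np.arctan2(d[1],d[0])))
e=(A[0]+A[1]-A[2]-A[3])[:2]; print(np.hypot(*e)/2,np.degrees(np.arctan2(e[1],e[0])))
s=env.get_state(); M=R.from_rotvec(s['tool_rot']).as_matrix(); print(M.round(3), s['ee_pos'],s['t'])
sc=cam('scene')
print((atz(sc,[(180+600/5,130+275/5)],0)*1000), (atz(sc,[(180+605/5,130+230/5)],.04)*1000))
E
```

```text
[[446.7, -122.5, 46.0], [417.9, -122.4, 46.0], [454.3, -230.3, 46.0], [425.7, -230.7, 46.0]] ctr [ 436.17592293 -176.47984613   46.        ]
rod end [[421.31363073  25.57555697  40.        ]]
202.6012676516336 94.20684539648457
108.34997736924079 94.07521602114376
[[-0.929  0.371 -0.   ]
 [ 0.371  0.929 -0.   ]
 [ 0.    -0.    -1.   ]] [0.20389853 0.51078139 0.30380257] 0.45
[[ 4.19641744e+02  2.43725642e+01 -1.11022302e-13]] [[424.33156668  26.918513    40.        ]]
```

```bash
cat >> h.py <<'E'
def need(p,yaw=None):
    # p: TCP target world mm; yaw deg of tool x; prints remaining in tool axes
    s=env.get_state(); M=R.from_rotvec(s['tool_rot']).as_matrix()
    d=M.T@(np.array(p)/1000-s['ee_pos'])*1000
    y=np.degrees(np.arctan2(M[1,0],M[0,0]))
    print('t',round(s['t'],2),'pos',(s['ee_pos']*1000).round(1),'yaw',round(y,1),'need',d.round(1),'wz',None if yaw is None else round(-(yaw-y),1),'zax',M[:,2].round(3),'F',s['wrist_force'].round(1),'T',s['torque'].round(2),'w',round(s['gripper_width']*1000,1),'q',s['joints'].round(2))
E
python3 -m inch '[{"dz":-24,"wz":7},{"dz":-24,"wz":7},{"dz":-24,"wz":7},{"dz":-24,"wz":7},{"dz":-24,"wz":7}]'; python3 -c "
from h import *; need([436,-176.5,300],94.1)"
```

```text
t 0.5 pos [203.9 510.8 303.8] yaw 158.2 need [-470.4 -552.3    3.9] wz 64.1 zax [-0. -0. -1.] F [-0.6 -0.3 -0. ] T [-0.01 -0.02 -0.01] w 85.2 q [ 1.04  0.26  0.02  1.33 -0.    1.42]invalid input at $[0]: expected keys grip, dx, dy, dz, wx, wy, wz
```

All seven keys are needed in each row.

```bash

python3 -m inch '[{"grip":1,"dx":0,"dy":0,"dz":-24,"wx":0,"wy":0,"wz":7},{"grip":1,"dx":0,"dy":0,"dz":-24,"wx":0,"wy":0,"wz":7},{"grip":1,"dx":0,"dy":0,"dz":-24,"wx":0,"wy":0,"wz":7},{"grip":1,"dx":0,"dy":0,"dz":-24,"wx":0,"wy":0,"wz":7},{"grip":1,"dx":0,"dy":0,"dz":-24,"wx":0,"wy":0,"wz":7}]'; python3 -c "
from h import *; need([436,-176.5,400],94.1)"
```

```text
t: 0.92
ee_pos: [0.2032, 0.5096, 0.4229]
tool_rot: [-1.511, -2.754, 0.017]
wrist_force: [-0.1, -0.4, -0.3]
gripper_width: 0.0856
t 0.92 pos [203.2 509.6 422.9] yaw 122.5 need [-703.6 -172.2   28. ] wz 28.4 zax [-0.006 -0.009 -1.   ] F [-0.1 -0.4 -0.3] T [ 0.08 -0.05 -0.04] w 85.6 q [ 1.04  0.26  0.32  1.64 -0.    2.04]
```

```bash

python3 -m inch '[{"grip":1,"dx":-28,"dy":0,"dz":0,"wx":0,"wy":0,"wz":7.1},{"grip":1,"dx":-28,"dy":0,"dz":0,"wx":0,"wy":0,"wz":7.1},{"grip":1,"dx":-28,"dy":5,"dz":0,"wx":0,"wy":0,"wz":7.1},{"grip":1,"dx":-28,"dy":5,"dz":0,"wx":0,"wy":0,"wz":7},{"grip":1,"dx":-39,"dy":10,"dz":0,"wx":0,"wy":0,"wz":0}]'; python3 -c "
from h import *; need([436,-176.5,400],94.1)"
python3 -m inch '[{"grip":1,"dx":-38,"dy":15,"dz":0,"wx":0,"wy":0,"wz":0},{"grip":1,"dx":-38,"dy":15,"dz":0,"wx":0,"wy":0,"wz":0},{"grip":1,"dx":-38,"dy":15,"dz":0,"wx":0,"wy":0,"wz":0},{"grip":1,"dx":-38,"dy":15,"dz":0,"wx":0,"wy":0,"wz":0},{"grip":1,"dx":-38,"dy":15,"dz":0,"wx":0,"wy":0,"wz":0}]'; python3 -c "
from h import *; need([436,-176.5,400],94.1)"
```

```text
t: 1.33
ee_pos: [0.2674, 0.3723, 0.4276]
tool_rot: [-2.153, -2.288, 0.003]
wrist_force: [0.6, -0.4, 0.1]
gripper_width: 0.0858
t 1.33 pos [267.4 372.3 427.6] yaw 93.5 need [-557.9  135.1   28.2] wz -0.6 zax [-0.001 -0.002 -1.   ] F [ 0.6 -0.4  0.1] T [ 0.03 -0.09 -0.01] w 85.8 q [ 0.76  0.09  0.12  1.6  -0.    2.27]
t: 1.75
ee_pos: [0.3525, 0.1811, 0.4286]
tool_rot: [2.149, 2.29, 0.001]
wrist_force: [1.7, 0.6, 0.0]
gripper_width: 0.0852
t 1.75 pos [352.5 181.1 428.6] yaw 93.7 need [-362.2   60.5   28.8] wz -0.4 zax [ 0.002 -0.    -1.   ] F [1.7 0.6 0. ] T [ 0.03 -0.11 -0.05] w 85.2 q [ 0.26 -0.02  0.01  1.6  -0.    1.77]
```

```bash

python3 -m inch '[{"grip":1,"dx":-40,"dy":7,"dz":3,"wx":0,"wy":0,"wz":0},{"grip":1,"dx":-40,"dy":7,"dz":3,"wx":0,"wy":0,"wz":0},{"grip":1,"dx":-40,"dy":7,"dz":3,"wx":0,"wy":0,"wz":0},{"grip":1,"dx":-40,"dy":7,"dz":3,"wx":0,"wy":0,"wz":0},{"grip":1,"dx":-40,"dy":7,"dz":3,"wx":0,"wy":0,"wz":0}]'; 
python3 -m inch '[{"grip":1,"dx":-32,"dy":5,"dz":20,"wx":0,"wy":0,"wz":0},{"grip":1,"dx":-32,"dy":5,"dz":20,"wx":0,"wy":0,"wz":0},{"grip":1,"dx":-32,"dy":5,"dz":20,"wx":0,"wy":0,"wz":0},{"grip":1,"dx":-32,"dy":5,"dz":20,"wx":0,"wy":0,"wz":0},{"grip":1,"dx":-20,"dy":3,"dz":30,"wx":0,"wy":0,"wz":0}]'; python3 -c "
from h import *; need([436.2,-176.5,82],94.1)"
```

```text
t: 2.17
ee_pos: [0.3995, -0.0215, 0.415]
tool_rot: [2.145, 2.288, 0.007]
wrist_force: [0.9, 1.2, 0.7]
gripper_width: 0.0854
t: 2.58
ee_pos: [0.4342, -0.1804, 0.3072]
tool_rot: [2.142, 2.273, 0.012]
wrist_force: [0.5, 0.2, -0.5]
gripper_width: 0.0856
t 2.58 pos [ 434.2 -180.4  307.2] yaw 93.4 need [  5.5  -1.8 225.2] wz -0.7 zax [ 0.018 -0.007 -1.   ] F [ 0.5  0.2 -0.5] T [ 0.08 -0.01 -0.05] w 85.6 q [-0.57  0.11 -0.16  1.28  0.    0.94]
```

```bash

python3 -m inch '[{"grip":1,"dx":2,"dy":0,"dz":38,"wx":0,"wy":0,"wz":-0.7},{"grip":1,"dx":0,"dy":0,"dz":38,"wx":0,"wy":0,"wz":0},{"grip":1,"dx":0,"dy":0,"dz":38,"wx":0,"wy":0,"wz":0},{"grip":1,"dx":0,"dy":0,"dz":30,"wx":0,"wy":0,"wz":0},{"grip":1,"dx":0,"dy":0,"dz":5,"wx":0,"wy":0,"wz":0}]'; python3 -c "
from h import *; need([436.2,-176.5,82],94.1);M=R.from_rotvec(env.get_state()['tool_rot']).as_matrix();print(R.from_matrix(M.T@np.c_[[np.cos(1.6424),np.sin(1.6424),0],[np.sin(1.6424),-np.cos(1.6424),0],[0,0,-1]]).as_rotvec(True).round(2))"
```

```text
t: 3.0
ee_pos: [0.4357, -0.1852, 0.1487]
tool_rot: [2.138, 2.279, 0.011]
wrist_force: [0.4, 1.1, -0.1]
gripper_width: 0.0855
t 3.0 pos [ 435.7 -185.2  148.7] yaw 93.6 need [ 9.1 -0.1 66.6] wz -0.5 zax [ 0.017 -0.007 -1.   ] F [ 0.4  1.1 -0.1] T [ 0.07  0.05 -0.02] w 85.5 q [-0.58  0.22 -0.45  0.88  0.    0.93]
[ 0.96  0.46 -0.45]
```

```bash
cat >> h.py <<'E'
def need2(p,yaw,pitch=0):
    need(p,yaw); a=np.radians(yaw)
    T=np.c_[[np.cos(a),np.sin(a),0],[np.sin(a),-np.cos(a),0],[0,0,-1]]@R.from_euler('y',pitch,degrees=True).as_matrix()
    M=R.from_rotvec(env.get_state()['tool_rot']).as_matrix()
    print('turn',R.from_matrix(M.T@T).as_rotvec(True).round(2))
E
python3 -m inch '[{"grip":1,"dx":6,"dy":0,"dz":10,"wx":1,"wy":0.5,"wz":-0.5},{"grip":1,"dx":3,"dy":0,"dz":15,"wx":0,"wy":0,"wz":0},{"grip":1,"dx":0,"dy":0,"dz":20,"wx":0,"wy":0,"wz":0},{"grip":1,"dx":0,"dy":0,"dz":20,"wx":0,"wy":0,"wz":0},{"grip":1,"dx":0,"dy":0,"dz":2,"wx":0,"wy":0,"wz":0}]'; python3 -c "
from h import *; need2([436.2,-176.5,82],94.1); c=cam('top'); save(c,'g1.png',(200,200,400,320),4); c=cam('scene'); save(c,'g2.png',(160,80,340,220),4)"
```

```text
t: 3.42
ee_pos: [0.4377, -0.1758, 0.0832]
tool_rot: [-2.137, -2.303, 0.001]
wrist_force: [-0.4, 0.2, -0.4]
gripper_width: 0.085
t 3.42 pos [ 437.7 -175.8   83.2] yaw 94.3 need [-0.6 -1.5  1.2] wz 0.2 zax [-0. -0. -1.] F [-0.4  0.2 -0.4] T [ 0.02  0.08 -0.01] w 85.0 q [-0.56  0.31 -0.53  0.73 -0.    0.94]
turn [-0.02  0.02  0.2 ]
```

View pics/g2.png

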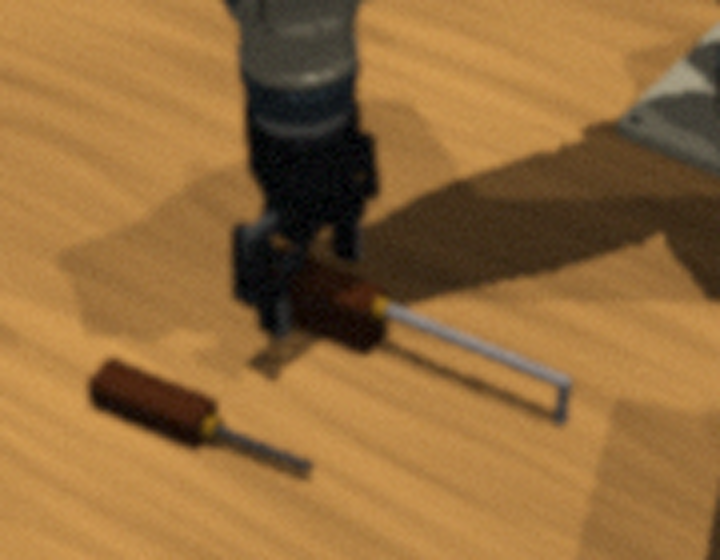

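The jaws straddle the handle near (320,290) and the awl is clear. Closing.

```bash

python3 -m inch '[{"grip":-1,"dx":0,"dy":0,"dz":0,"wx":0,"wy":0,"wz":0},{"grip":-1,"dx":0,"dy":0,"dz":0,"wx":0,"wy":0,"wz":0},{"grip":-1,"dx":0,"dy":0,"dz":0,"wx":0,"wy":0,"wz":0},{"grip":-1,"dx":0,"dy":0,"dz":0,"wx":0,"wy":0,"wz":0},{"grip":-1,"dx":0,"dy":0,"dz":0,"wx":0,"wy":0,"wz":0}]' 80
python3 -m inch '[{"grip":-1,"dx":0,"dy":0,"dz":0,"wx":0,"wy":0,"wz":0},{"grip":-1,"dx":0,"dy":0,"dz":0,"wx":0,"wy":0,"wz":0},{"grip":-1,"dx":0,"dy":0,"dz":-10,"wx":0,"wy":0,"wz":0},{"grip":-1,"dx":0,"dy":0,"dz":-20,"wx":0,"wy":0,"wz":0},{"grip":-1,"dx":0,"dy":0,"dz":-20,"wx":0,"wy":0,"wz":0}]'
python3 -c "
from h import *; need2([527,22,200],110.4); c=cam('scene'); save(c,'g3.png',(160,60,340,220),4)"
```

```text
t: 3.93
ee_pos: [0.4411, -0.1775, 0.0913]
tool_rot: [2.128, 2.297, 0.002]
wrist_force: [-0.3, 0.0, -2.1]
gripper_width: 0.0289
t: 4.35
ee_pos: [0.4387, -0.1762, 0.1397]
tool_rot: [2.134, 2.301, -0.0]
wrist_force: [0.3, -0.9, -2.0]
gripper_width: 0.0288
t 4.35 pos [ 438.7 -176.2  139.7] yaw 94.3 need [190.9 103.1 -60.5] wz -16.1 zax [ 0.002 -0.002 -1.   ] F [ 0.3 -0.9 -2. ] T [-0.1  -0.07  0.01] w 28.8 q [-0.56  0.24 -0.45  0.87 -0.    0.94]
turn [  0.1    0.15 -16.08]
```

View pics/g3.png

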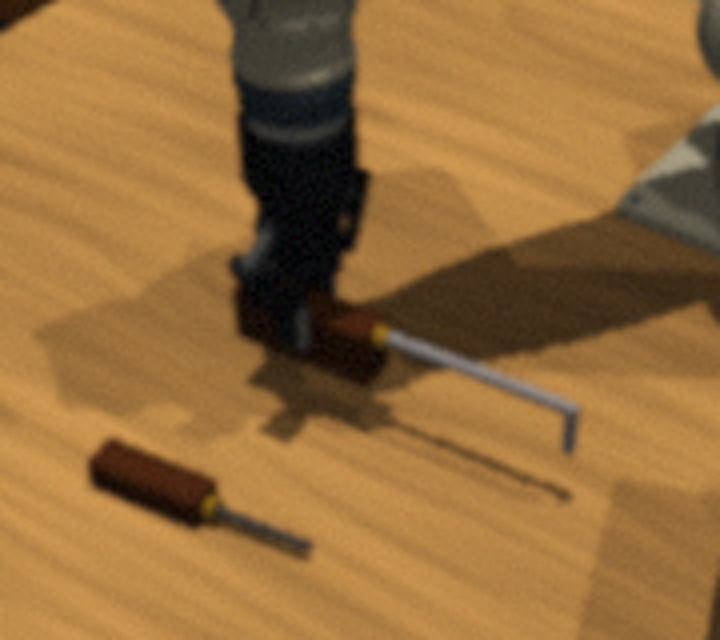

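```bash

python3 -m inch '[{"grip":-1,"dx":17,"dy":28,"dz":-18,"wx":0,"wy":0,"wz":-3.2},{"grip":-1,"dx":17,"dy":28,"dz":-18,"wx":0,"wy":0,"wz":-3.2},{"grip":-1,"dx":17,"dy":28,"dz":-18,"wx":0,"wy":0,"wz":-3.2},{"grip":-1,"dx":17,"dy":28,"dz":-18,"wx":0,"wy":0,"wz":-3.2},{"grip":-1,"dx":10,"dy":20,"dz":-8,"wx":0,"wy":0,"wz":-3.2}]'
python3 -m inch '[{"grip":-1,"dx":0,"dy":0,"dz":0,"wx":0,"wy":0,"wz":0},{"grip":-1,"dx":0,"dy":0,"dz":0,"wx":0,"wy":0,"wz":0},{"grip":-1,"dx":0,"dy":0,"dz":0,"wx":0,"wy":0,"wz":0},{"grip":-1,"dx":0,"dy":0,"dz":0,"wx":0,"wy":0,"wz":0},{"grip":-1,"dx":0,"dy":0,"dz":0,"wx":0,"wy":0,"wz":0}]'
python3 -c "
from h import *; need2([561.4,-63.5,220],110.4); c=cam('scene'); save(c,'s1.png',(260,60,440,220),4); c=cam('top'); save(c,'s2.png',(130,140,330,290),4)"
```

```text
t: 4.82
ee_pos: [0.5556, -0.0753, 0.2254]
tool_rot: [1.791, 2.575, -0.003]
wrist_force: [-0.4, -0.8, -1.6]
gripper_width: 0.0287
t: 5.23
ee_pos: [0.5574, -0.0728, 0.2244]
tool_rot: [1.784, 2.58, -0.002]
wrist_force: [-0.7, 0.4, -1.4]
gripper_width: 0.029
t 5.23 pos [557.4 -72.8 224.4] yaw 110.7 need [7.3 7.  4.4] wz 0.3 zax [ 0.003 -0.004 -1.   ] F [-0.7  0.4 -1.4] T [-0.05 -0.01  0.03] w 29.0 q [-0.28  0.31 -0.11  1.15 -0.    0.93]
turn [0.08 0.26 0.28]
```

View pics/s1.png

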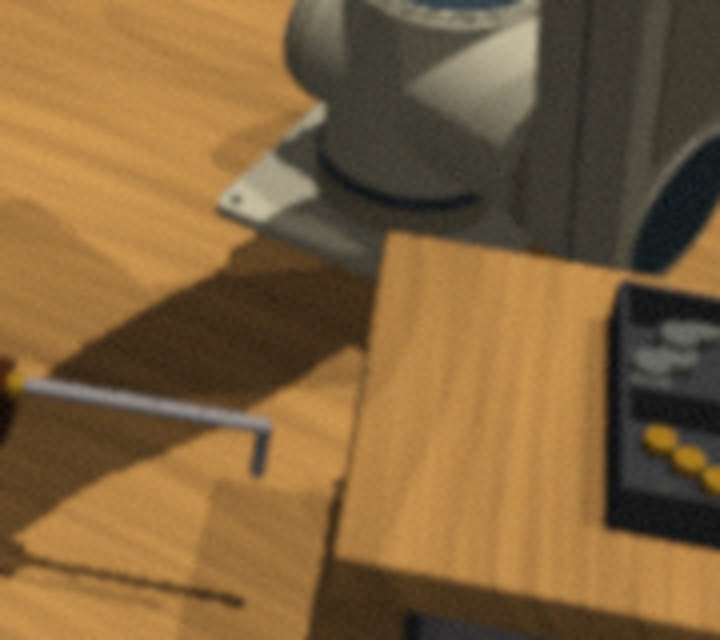

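View pics/s2.png

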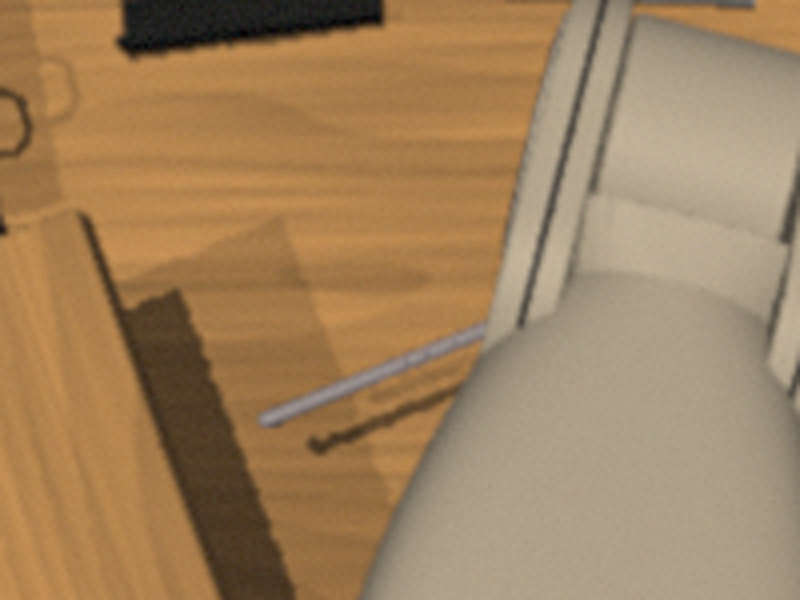

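```bash
python3 - <<'E'
from h import *
t=cam('top'); s=cam('scene')
def tri(a,b):
    d1=ray(t,[a])[0]; d2=ray(s,[b])[0]; o1=np.array(t['position']); o2=np.array(s['position'])
    k=np.linalg.lstsq(np.c_[d1,-d2],o2-o1,rcond=None)[0]; p=o1+k[0]*d1; q=o2+k[1]*d2; return ((p+q)*500).round(1),np.linalg.norm(p-q)*1000
print('rod end',tri((196.5,244.3),(326.3,167)))
print('rng',(rng(t,[(198,244),(215,237),(240,227)])*1000).round(1).tolist(),(rng(s,[(270,157),(300,162),(320,165),(325,176)])*1000).round(1).tolist())
X=cloud(t); 
a=np.radians(110.435); xl=np.array([np.cos(a),np.sin(a)]); yl=np.array([-xl[1],xl[0]])
for (x,y) in [(202,242.3),(220,235),(240,227)]:
  P=atz(t,[(x,y)],.175)[0]; print((P[:2]*1000).round(1))
e=env.get_state()['ee_pos'][:2]; print('tcp',e, 'pred end',e+.2045*xl)
for n,c,b in(('t',t,0),('s',s,0)):
  C=cloud(c); m=(C[...,2]>.155)&(C[...,2]<.2)&(abs((C[...,:2]-e)@yl)<.02)&((C[...,:2]-e)@xl>.065)&((C[...,:2]-e)@xl<.215)
  q=C[m]; u=(q[:,:2]-e)@xl*1000; v=(q[:,:2]-e)@yl*1000
  print(n,m.sum(),'v fit',np.polyfit(u,v,1).round(4),'z fit',np.polyfit(u,q[:,2]*1000,1).round(4),'umax',np.percentile(u,[0,50,97,100]).round(1))
E
```

```text
rod end (array([483.9, 116.2, 169.5]), np.float64(3.1725625622487716))
rng [[485.2, 110.3, 177.3], [499.8, 72.8, 177.4], [520.5, 17.7, 178.1]] [[534.4, 0.9, 175.7], [509.0, 64.4, 175.6], [492.9, 106.2, 177.1], [486.1, 119.3, 144.9]]
[488.8 101.8]
[504.   62.1]
[520.6  17.8]
tcp [ 0.55778769 -0.07277656] pred end [0.48638763 0.11885403]
t 245 v fit [ 0.0231 -1.1542] z fit [-3.200000e-03  1.772446e+02] umax [ 71.7 139.2 199.8 204.3]
s 284 v fit [ 0.0127 -2.8339] z fit [-3.440000e-02  1.800885e+02] umax [ 65.3 142.9 204.9 206.7]
```

```bash
python3 -c "
from h import *; need2([531.2,23.4,222],110.4)"
python3 -m inch '[{"grip":-1,"dx":20,"dy":3,"dz":2,"wx":0,"wy":0,"wz":0},{"grip":-1,"dx":24,"dy":3,"dz":0,"wx":0,"wy":0,"wz":0},{"grip":-1,"dx":24,"dy":2,"dz":0,"wx":0,"wy":0,"wz":0},{"grip":-1,"dx":20,"dy":1,"dz":0,"wx":0,"wy":0,"wz":0},{"grip":-1,"dx":3,"dy":0,"dz":0,"wx":0,"wy":0,"wz":0}]' 100
python3 -c "
from h import *; need2([531.2,23.4,222],110.4)"
```

```text
t 5.43 pos [557.8 -72.8 224.9] yaw 110.7 need [99.4  9.1  2.4] wz 0.3 zax [ 0.004 -0.004 -1.   ] F [ 0.2  0.4 -1.5] T [ 0.01 -0.    0.02] w 28.3 q [-0.28  0.31 -0.11  1.15 -0.    0.93]
turn [0.12 0.28 0.3 ]
t: 5.85
ee_pos: [0.5331, 0.015, 0.2217]
tool_rot: [1.794, 2.573, -0.002]
wrist_force: [-0.4, -0.0, -2.3]
gripper_width: 0.0283
t 5.85 pos [533.1  15.  221.7] yaw 110.2 need [ 8.6  1.1 -0.3] wz -0.2 zax [ 0.004 -0.004 -1.   ] F [-0.4 -0.  -2.3] T [-0.01 -0.05  0.07] w 28.3 q [-0.13  0.27 -0.18  1.12 -0.    1.09]
turn [ 0.11  0.3  -0.16]
```

```bash

python3 -m inch '[{"grip":-1,"dx":8,"dy":1,"dz":0,"wx":0,"wy":0.3,"wz":0},{"grip":-1,"dx":1,"dy":0,"dz":2,"wx":0,"wy":0,"wz":0},{"grip":-1,"dx":0,"dy":0,"dz":5,"wx":0,"wy":0,"wz":0},{"grip":-1,"dx":0,"dy":0,"dz":5,"wx":0,"wy":0,"wz":0},{"grip":-1,"dx":0,"dy":0,"dz":4,"wx":0,"wy":0,"wz":0}]'
python3 -c "
from h import *; need2([531.2,23.4,184],110.4)"
python3 -m inch '[{"grip":-1,"dx":0,"dy":0,"dz":5,"wx":0,"wy":0,"wz":0},{"grip":-1,"dx":0,"dy":0,"dz":5,"wx":0,"wy":0,"wz":0},{"grip":-1,"dx":0,"dy":0,"dz":5,"wx":0,"wy":0,"wz":0},{"grip":-1,"dx":0,"dy":0,"dz":4,"wx":0,"wy":0,"wz":0},{"grip":-1,"dx":0,"dy":0,"dz":0,"wx":0,"wy":0,"wz":0}]'
python3 -c "
from h import *; need2([531.2,23.4,184],110.4)"
```

```text
t: 6.27
ee_pos: [0.5313, 0.0234, 0.2054]
tool_rot: [1.795, 2.574, 0.004]
wrist_force: [-0.2, 0.1, -1.7]
gripper_width: 0.0282
t 6.27 pos [531.3  23.4 205.4] yaw 110.2 need [ 0.1 -0.2 21.4] wz -0.2 zax [ 0.004  0.    -1.   ] F [-0.2  0.1 -1.7] T [-0.08 -0.01  0.03] w 28.2 q [-0.11  0.27 -0.21  1.08  0.    1.1 ]
turn [ 0.22  0.06 -0.18]
t: 6.68
ee_pos: [0.5314, 0.0215, 0.182]
tool_rot: [1.8, 2.574, 0.001]
wrist_force: [0.2, -0.5, -2.2]
gripper_width: 0.0283
t 6.68 pos [531.4  21.5 182. ] yaw 110.1 need [ 1.9  0.5 -2. ] wz -0.3 zax [ 0.001  0.    -1.   ] F [ 0.2 -0.5 -2.2] T [-0.07 -0.05  0.01] w 28.3 q [-0.12  0.29 -0.25  1.03  0.    1.1 ]
turn [ 0.06  0.   -0.34]
```

```bash

python3 -m inch '[{"grip":-1,"dx":-4,"dy":0,"dz":0,"wx":0,"wy":0,"wz":-0.3},{"grip":-1,"dx":-4,"dy":0,"dz":0,"wx":0,"wy":0,"wz":0},{"grip":-1,"dx":-5,"dy":0,"dz":0,"wx":0,"wy":0,"wz":0},{"grip":-1,"dx":-5,"dy":0,"dz":0,"wx":0,"wy":0,"wz":0},{"grip":-1,"dx":-5,"dy":0,"dz":0,"wx":0,"wy":0,"wz":0}]'
python3 -c "
from h import *; need2([531.2,23.4,184],110.4)"
```

```text
t: 7.1
ee_pos: [0.5384, 0.0007, 0.181]
tool_rot: [-1.787, -2.577, -0.004]
wrist_force: [-1.9, 8.7, -7.8]
gripper_width: 0.0284
t 7.1 pos [538.4   0.7 181. ] yaw 110.5 need [23.8  1.2 -2.9] wz 0.1 zax [-0.003  0.006 -1.   ] F [-1.9  8.7 -7.8] T [ 0.77  0.04 -0.21] w 28.4 q [-0.16  0.31 -0.24  1.03  0.01  1.06]
turn [-0.05 -0.36  0.14]
```

```bash

python3 -m inch '[{"grip":-1,"dx":-6,"dy":0,"dz":4,"wx":0,"wy":0,"wz":0},{"grip":-1,"dx":-6,"dy":0,"dz":4,"wx":0,"wy":0,"wz":0},{"grip":-1,"dx":-6,"dy":0,"dz":4,"wx":0,"wy":0,"wz":0},{"grip":-1,"dx":-6,"dy":0,"dz":4,"wx":0,"wy":0,"wz":0},{"grip":-1,"dx":-3,"dy":0,"dz":2,"wx":0,"wy":0,"wz":0}]'
python3 -c "
from h import *; need2([531.2,23.4,184],110.4); c=cam('scene'); save(c,'p1.png',(300,120,460,270),4); c=cam('top'); save(c,'p2.png',(80,160,240,310),4)"
```

```text
t: 7.52
ee_pos: [0.5466, -0.0221, 0.1609]
tool_rot: [-1.778, -2.57, -0.017]
wrist_force: [-0.9, 9.6, -5.0]
gripper_width: 0.0284
t 7.52 pos [546.6 -22.1 160.9] yaw 110.7 need [ 48.4   1.6 -22.2] wz 0.3 zax [-0.007  0.018 -1.   ] F [-0.9  9.6 -5. ] T [ 1.25 -0.12 -0.53] w 28.4 q [-0.2   0.34 -0.24  1.    0.02  1.01]
turn [-0.04 -1.12  0.25]
```

View pics/p1.png

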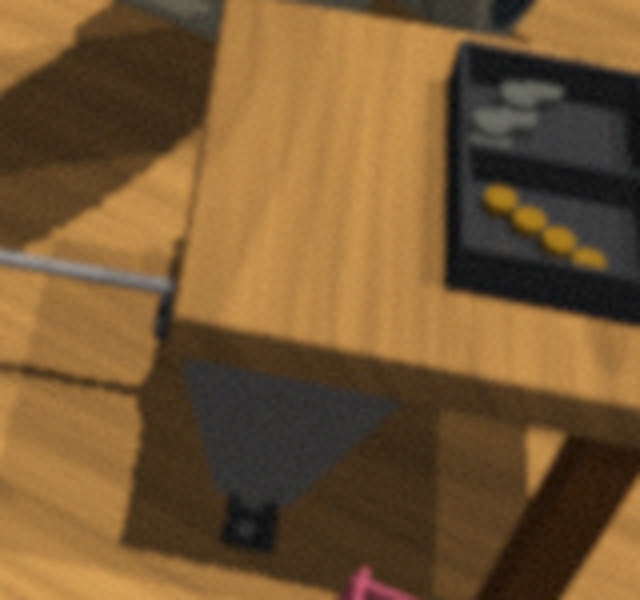

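View pics/p2.png

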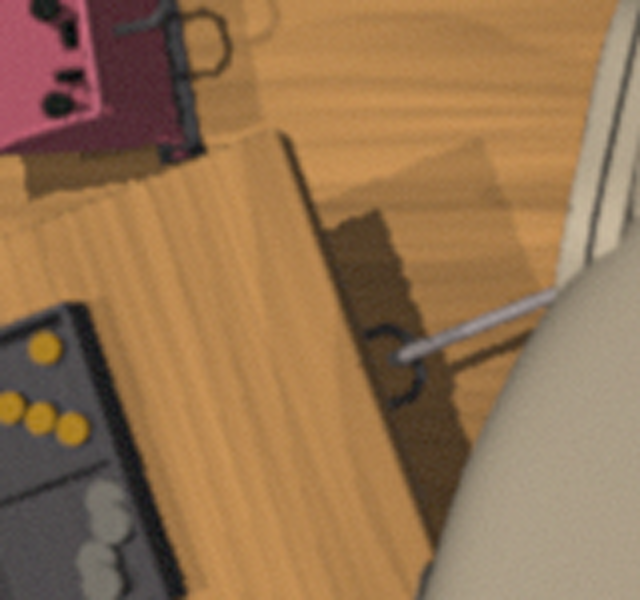

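```bash
cat >> h.py <<'E'
_a=np.radians(110.435); XL=np.array([np.cos(_a),np.sin(_a),0]); YL=np.array([-XL[1],XL[0],0]); O=np.array([.45126,.22625,0])
LM=np.c_[XL,YL,[0,0,1]]
def tilt():
    s=cam('scene'); L=(cloud(s)-O)@LM*1000
    m=(L[...,1]<-76)&(L[...,1]>-86)&(L[...,2]>40)&(L[...,2]<130)&(L[...,0]>-110)&(L[...,0]<150)
    q=L[m]; zs=[];xs=[]
    for z in range(45,105,6):
        k=abs(q[:,2]-z)<4
        if k.sum()>3: zs.append(z); xs.append(np.percentile(q[k,0],3))
    print('front edge',list(zip(zs,np.round(xs,0)))); p=np.polyfit(zs,xs,1); print('tilt',np.degrees(np.arctan(-p[0])), 'x at hinge',np.polyval(p,20))
E
python3 - <<'E'
from h import *
tilt(); c=cam('top'); L=(cloud(c)-O)@LM*1000
m=(L[...,0]<-72)&(L[...,0]>-110)&(abs(L[...,1])<50)&(L[...,2]>45)&(L[...,2]<95)
print(m.sum(),L[m].min(0),L[m].max(0),np.median(L[m],0))
E
```

```text
front edge [(45, np.float64(-20.0)), (51, np.float64(-22.0)), (57, np.float64(-23.0)), (63, np.float64(-26.0)), (69, np.float64(-27.0)), (75, np.float64(-30.0)), (81, np.float64(-33.0)), (87, np.float64(-35.0)), (93, np.float64(-38.0)), (99, np.float64(-39.0))]
tilt 20.188569837097358 x at hinge -10.033214344466778
10 [-73.98242116 -12.85972914  84.45576085] [-72.14947636  15.72077433  90.91244683] [-72.86685326   6.8160972   86.70714011]
```

```bash

python3 -m inch '[{"grip":-1,"dx":-5,"dy":0,"dz":4,"wx":0,"wy":0,"wz":0},{"grip":-1,"dx":-5,"dy":0,"dz":4,"wx":0,"wy":0,"wz":0},{"grip":-1,"dx":-5,"dy":0,"dz":2,"wx":0,"wy":0,"wz":0},{"grip":-1,"dx":0,"dy":0,"dz":0,"wx":0,"wy":0,"wz":0},{"grip":-1,"dx":0,"dy":0,"dz":0,"wx":0,"wy":0,"wz":0}]'
python3 - <<'E'
from h import *
need2([531.2,23.4,184],110.4)
tilt(); c=cam('top'); L=(cloud(c)-O)@LM*1000
m=(L[...,0]<-72)&(L[...,0]>-110)&(abs(L[...,1])<50)&(L[...,2]>45)&(L[...,2]<95)
print(m.sum(),L[m].min(0),L[m].max(0),np.median(L[m],0))
save(c,'p3.png',(150,220,210,280),10); c=cam('scene'); save(c,'p4.png',(300,120,420,270),5)
E
```

```text
t: 8.13
ee_pos: [0.5509, -0.035, 0.1497]
tool_rot: [-1.771, -2.566, -0.022]
wrist_force: [-1.7, 3.0, -2.4]
gripper_width: 0.0284
t 8.13 pos [550.9 -35.  149.7] yaw 110.8 need [ 62.5   2.3 -32.6] wz 0.4 zax [-0.011  0.025 -1.   ] F [-1.7  3.  -2.4] T [ 0.69  0.2  -0.02] w 28.4 q [-0.22  0.36 -0.24  0.98  0.02  0.98]
turn [-0.08 -1.55  0.37]
front edge [(45, np.float64(-27.0)), (51, np.float64(-32.0)), (57, np.float64(-35.0)), (63, np.float64(-39.0)), (69, np.float64(-42.0)), (75, np.float64(-47.0)), (81, np.float64(-49.0)), (87, np.float64(-54.0)), (93, np.float64(-59.0)), (99, np.float64(-62.0))]
tilt 32.8329853739345 x at hinge -11.114797072992458
53 [-86.85702565 -22.5315101   68.3749945 ] [-73.64514984  26.97219879  80.87999452] [-81.17718638   5.67286515  73.56895031]
```

View pics/p3.png

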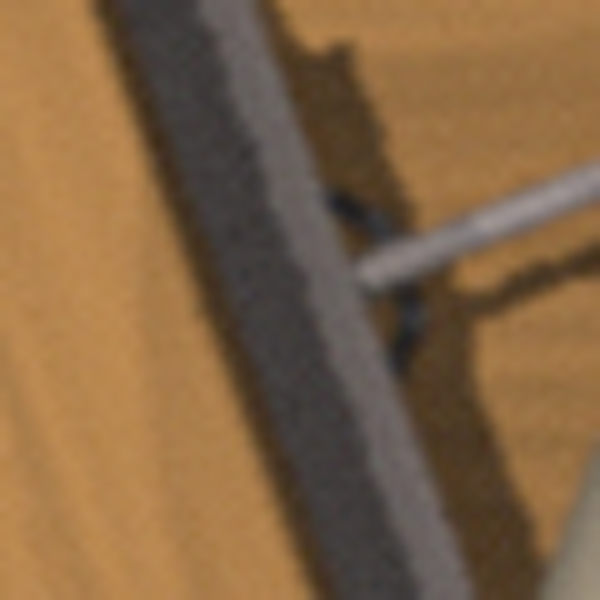

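View pics/p4.png

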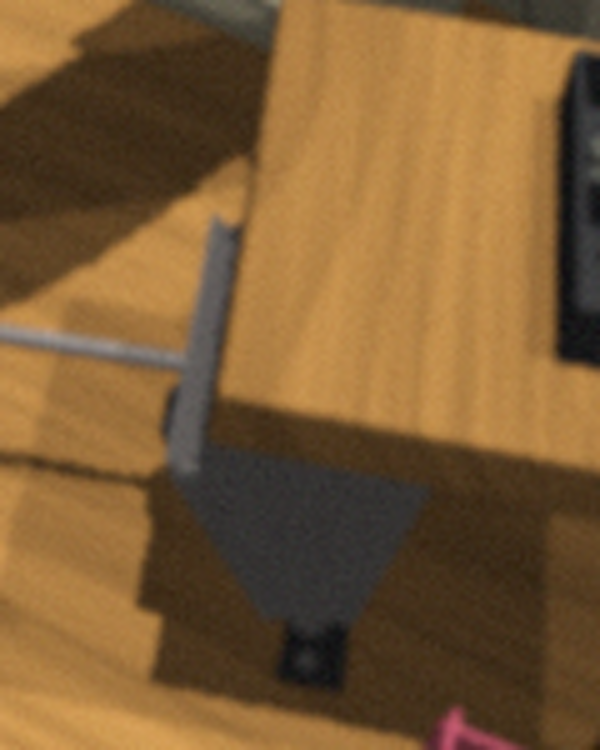

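```bash
cat >> h.py <<'E'
def rod():
    st=env.get_state(); e=st['ee_pos']; M=R.from_rotvec(st['tool_rot']).as_matrix(); x=M[:2,0]/np.hypot(*M[:2,0]); y=np.array([-x[1],x[0]])
    for n in('top','scene'):
        C=cloud(cam(n)); u=(C[...,:2]-e[:2])@x; v=(C[...,:2]-e[:2])@y; zz=C[...,2]-e[2]
        m=(u>.07)&(u<.19)&(abs(v)<.012)&(zz>-.075)&(zz<.0)
        if m.sum()<20: print(n,'few'); continue
        p=np.polyfit(u[m],zz[m],1); q=np.polyfit(u[m],v[m],1)
        print(n,m.sum(),'rod pitch up deg',np.degrees(np.arctan(p[0])).round(2),'z at u=0',(p[1]*1000).round(1),'yaw rel',np.degrees(np.arctan(q[0])).round(2),'v at200',(np.polyval(q,.2)*1000).round(1))
    print('tool pitch up',np.degrees(np.arcsin(M[2,0])).round(2))
E
python3 -c "
from h import *
rod()
c=cam('top'); L=(cloud(c)-O)@LM*1000
P=L[230:275,150:200].reshape(-1,3); k=(P[:,2]>120)&(P[:,2]<190)&(P[:,0]<-60)
print('rim',np.percentile(P[k],[1,50,99],axis=0).round(1))
"
```

```text
top 156 rod pitch up deg 1.78 z at u=0 -47.9 yaw rel 1.87 v at200 3.4
scene 199 rod pitch up deg 1.74 z at u=0 -48.3 yaw rel 0.59 v at200 -0.9
tool pitch up 1.52
rim [[-82.  -43.  120.3]
 [-78.2  10.1 125.5]
 [-72.5  66.4 130.2]]
```

```bash

python3 -m inch '[{"grip":-1,"dx":-0.5,"dy":0,"dz":4.6,"wx":0,"wy":1.4,"wz":0},{"grip":-1,"dx":-1.5,"dy":0,"dz":4.6,"wx":0,"wy":1.4,"wz":0},{"grip":-1,"dx":-1.5,"dy":0,"dz":4.6,"wx":0,"wy":1.4,"wz":0},{"grip":-1,"dx":-1.5,"dy":0,"dz":4.6,"wx":0,"wy":1.4,"wz":0},{"grip":-1,"dx":-1.5,"dy":0,"dz":4.6,"wx":0,"wy":1.4,"wz":0}]'
python3 - <<'E'
from h import *
need2([531.2,23.4,184],110.4)
rod(); tilt()
c=cam('top');save(c,'u1.png',(150,220,210,280),10)
st=env.get_state(); M=R.from_rotvec(st['tool_rot']).as_matrix(); 
for n,p in(('tip',(200,0,92)),('elbow',(204,0,48))): print(n,((st['ee_pos']+M@np.array(p)/1000-O)@LM*1000).round(1))
E
```

```text
t: 8.85
ee_pos: [0.5541, -0.0401, 0.1266]
tool_rot: [-1.71, -2.481, -0.136]
wrist_force: [-0.2, 0.4, -1.9]
gripper_width: 0.0284
t 8.85 pos [554.1 -40.1 126.6] yaw 110.8 need [ 75.6   1.3 -46.4] wz 0.4 zax [-0.052  0.145 -0.988] F [-0.2  0.4 -1.9] T [-0.24 -0.07  0.03] w 28.4 q [-0.27  0.42 -0.23  1.02  0.13  0.93]
turn [ 0.15 -8.84  0.43]
top 195 rod pitch up deg 9.47 z at u=0 -49.5 yaw rel 1.09 v at200 2.4
scene 197 rod pitch up deg 9.4 z at u=0 -50.8 yaw rel 0.77 v at200 -0.8
tool pitch up 8.84
front edge [(45, np.float64(-29.0)), (51, np.float64(-32.0)), (57, np.float64(-36.0)), (63, np.float64(-39.0)), (69, np.float64(-45.0)), (75, np.float64(-47.0)), (81, np.float64(-48.0)), (87, np.float64(-55.0)), (93, np.float64(-59.0)), (99, np.float64(-62.0))]
tilt 31.388459925381934 x at hinge -13.587238691494989
tip [-73.8  -2.   66. ]
elbow [-76.6  -2.  110.1]
```

View pics/u1.png

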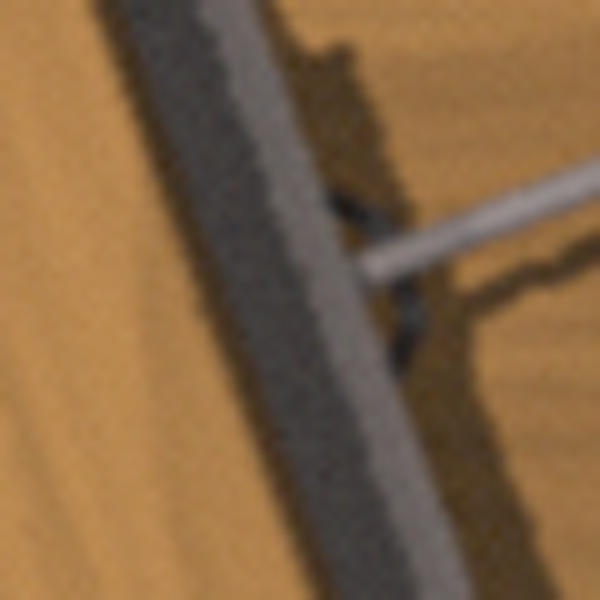

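```bash

python3 -m inch '[{"grip":-1,"dx":0,"dy":0,"dz":-3,"wx":0,"wy":0,"wz":0},{"grip":-1,"dx":0,"dy":0,"dz":-4,"wx":0,"wy":0,"wz":0},{"grip":-1,"dx":0,"dy":0,"dz":-4,"wx":0,"wy":0,"wz":0},{"grip":-1,"dx":0,"dy":0,"dz":-3,"wx":0,"wy":0,"wz":0},{"grip":-1,"dx":0,"dy":0,"dz":0,"wx":0,"wy":0,"wz":0}]'
python3 - <<'E'
from h import *
need2([531.2,23.4,184],110.4)
rod(); tilt()
c=cam('top');save(c,'u2.png',(150,220,210,280),10)
c=cam('scene');save(c,'u3.png',(300,150,380,230),8)
st=env.get_state(); M=R.from_rotvec(st['tool_rot']).as_matrix(); 
for n,p in(('tip',(200,0,92)),('elbow',(204,0,48))): print(n,((st['ee_pos']+M@np.array(p)/1000-O)@LM*1000).round(1))
E
```

```text
t: 9.47
ee_pos: [0.5551, -0.0426, 0.1428]
tool_rot: [-1.713, -2.486, -0.13]
wrist_force: [-0.1, -3.0, -2.7]
gripper_width: 0.0284
t 9.47 pos [555.1 -42.6 142.8] yaw 110.9 need [ 75.5   1.3 -30.4] wz 0.5 zax [-0.05   0.139 -0.989] F [-0.1 -3.  -2.7] T [-0.95 -0.31  0.12] w 28.4 q [-0.28  0.4  -0.2   1.05  0.12  0.93]
turn [ 0.12 -8.48  0.47]
top 200 rod pitch up deg 8.83 z at u=0 -49.0 yaw rel 1.13 v at200 2.5
scene 202 rod pitch up deg 8.8 z at u=0 -49.5 yaw rel 0.84 v at200 -1.1
tool pitch up 8.48
front edge [(45, np.float64(-26.0)), (51, np.float64(-30.0)), (57, np.float64(-35.0)), (63, np.float64(-37.0)), (69, np.float64(-42.0)), (75, np.float64(-45.0)), (81, np.float64(-48.0)), (87, np.float64(-53.0)), (93, np.float64(-57.0)), (99, np.float64(-58.0))]
tilt 31.22746710845189 x at hinge -11.790415144025575
tip [-76.4  -1.9  80.7]
elbow [-79.   -1.8 124.8]
```

View pics/u2.png

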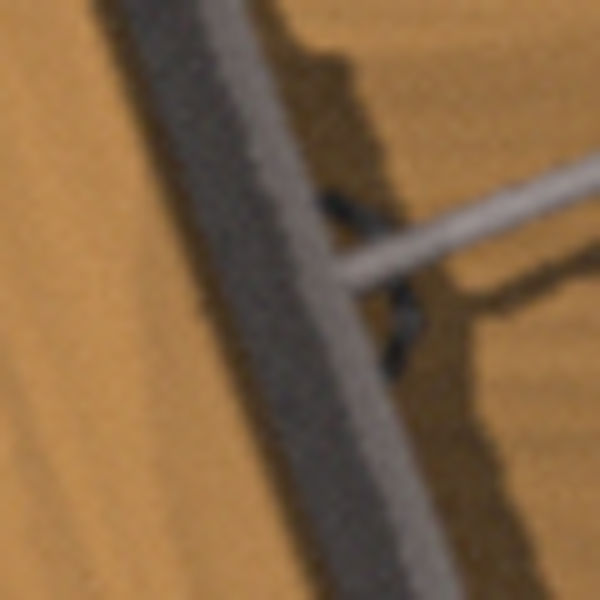

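View pics/u3.png

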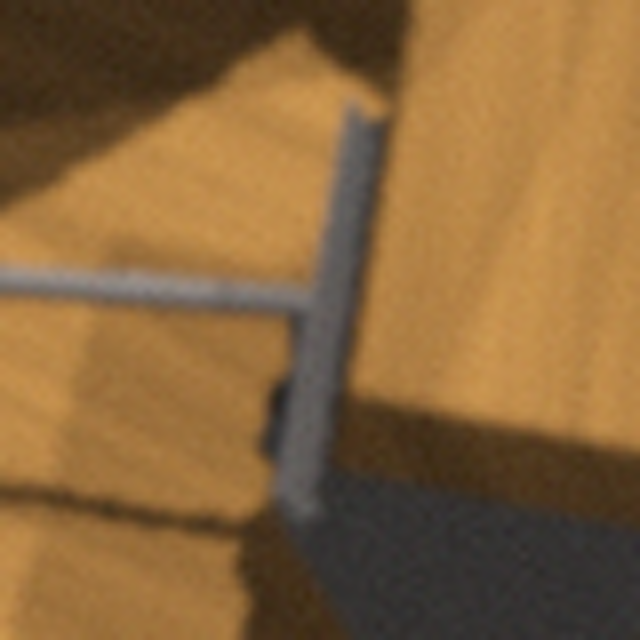

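```bash

python3 -m inch '[{"grip":-1,"dx":-1,"dy":0,"dz":-2,"wx":0,"wy":0,"wz":0},{"grip":-1,"dx":-2,"dy":0,"dz":-2,"wx":0,"wy":0,"wz":0},{"grip":-1,"dx":-3,"dy":0,"dz":-2,"wx":0,"wy":0,"wz":0},{"grip":-1,"dx":-3,"dy":0,"dz":-1,"wx":0,"wy":0,"wz":0},{"grip":-1,"dx":-3,"dy":0,"dz":0,"wx":0,"wy":0,"wz":0}]'
python3 - <<'E'
from h import *
need2([531.2,23.4,184],110.4)
tilt()
c=cam('top');save(c,'u4.png',(150,220,210,280),10)
st=env.get_state(); M=R.from_rotvec(st['tool_rot']).as_matrix(); 
for n,p in(('tip',(200,0,93)),('elbow',(204,0,49))): print(n,((st['ee_pos']+M@np.array(p)/1000-O)@LM*1000).round(1))
E
```

```text
t: 10.13
ee_pos: [0.5588, -0.0538, 0.1473]
tool_rot: [-1.709, -2.482, -0.133]
wrist_force: [-0.7, 0.4, -2.3]
gripper_width: 0.0285
t 10.13 pos [558.8 -53.8 147.3] yaw 110.9 need [ 86.6   1.8 -23.8] wz 0.5 zax [-0.053  0.143 -0.988] F [-0.7  0.4 -2.3] T [-0.21 -0.07  0.04] w 28.5 q [-0.29  0.41 -0.18  1.08  0.12  0.91]
turn [ 0.04 -8.78  0.51]
front edge [(45, np.float64(-27.0)), (51, np.float64(-33.0)), (57, np.float64(-34.0)), (63, np.float64(-37.0)), (69, np.float64(-42.0)), (75, np.float64(-46.0)), (81, np.float64(-48.0)), (87, np.float64(-52.0)), (93, np.float64(-55.0)), (99, np.float64(-60.0))]
tilt 30.613418444708724 x at hinge -12.709931782878154
tip [-88.4  -1.5  85.6]
elbow [-91.2  -1.5 129.7]
```

View pics/u4.png

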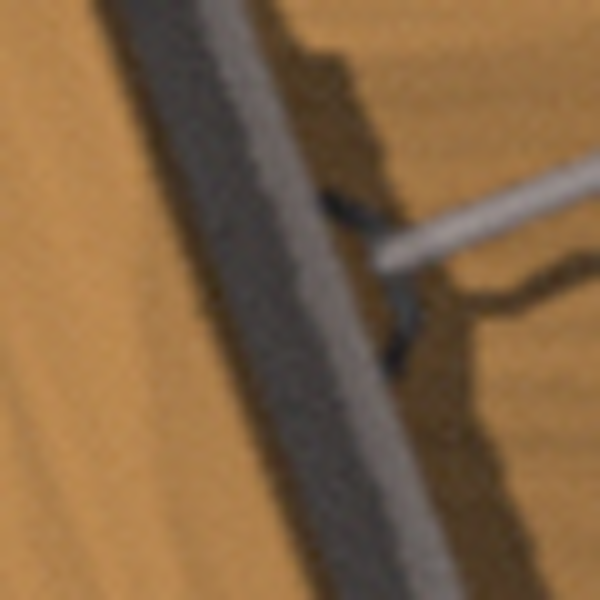

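```bash

python3 -m inch '[{"grip":-1,"dx":-8,"dy":0,"dz":-6,"wx":0,"wy":0,"wz":0},{"grip":-1,"dx":-15,"dy":0,"dz":-6,"wx":0,"wy":0,"wz":0},{"grip":-1,"dx":-20,"dy":0,"dz":0,"wx":0,"wy":-2,"wz":0},{"grip":-1,"dx":-20,"dy":0,"dz":0,"wx":0,"wy":-3,"wz":0},{"grip":-1,"dx":-20,"dy":0,"dz":0,"wx":0,"wy":-3,"wz":0}]'
python3 -c "
from h import *
need2([436.2,-180,155],94.1); tilt()"
```

```text
t: 10.65
ee_pos: [0.5897, -0.1352, 0.1498]
tool_rot: [-1.774, -2.581, -0.011]
wrist_force: [-0.3, 0.3, -1.8]
gripper_width: 0.0282
t 10.65 pos [ 589.7 -135.2  149.8] yaw 111.0 need [  13.3 -159.4   -5. ] wz 16.9 zax [-0.004  0.011 -1.   ] F [-0.3  0.3 -1.8] T [ 0.   -0.04  0.01] w 28.2 q [-0.37  0.44 -0.12  1.03  0.01  0.84]
turn [-0.09 -0.7  16.9 ]
front edge [(45, np.float64(-27.0)), (51, np.float64(-30.0)), (57, np.float64(-34.0)), (63, np.float64(-38.0)), (69, np.float64(-42.0)), (75, np.float64(-45.0)), (81, np.float64(-50.0)), (87, np.float64(-52.0)), (93, np.float64(-56.0)), (99, np.float64(-60.0))]
tilt 31.735092298365494 x at hinge -11.188946402596326
```

```bash

python3 -m inch '[{"grip":-1,"dx":2,"dy":-28,"dz":-3,"wx":0,"wy":0,"wz":3.4},{"grip":-1,"dx":0,"dy":-32,"dz":-2,"wx":0,"wy":0,"wz":3.4},{"grip":-1,"dx":-2,"dy":-32,"dz":0,"wx":0,"wy":0,"wz":3.4},{"grip":-1,"dx":-4,"dy":-32,"dz":0,"wx":0,"wy":-0.5,"wz":3.4},{"grip":-1,"dx":-4,"dy":-28,"dz":0,"wx":0,"wy":0,"wz":3.4}]'
python3 -m inch '[{"grip":-1,"dx":0,"dy":-5,"dz":5,"wx":0,"wy":0,"wz":0},{"grip":-1,"dx":0,"dy":0,"dz":5,"wx":0,"wy":0,"wz":0},{"grip":-1,"dx":0,"dy":0,"dz":5,"wx":0,"wy":0,"wz":0},{"grip":-1,"dx":0,"dy":0,"dz":0,"wx":0,"wy":0,"wz":0},{"grip":-1,"dx":0,"dy":0,"dz":0,"wx":0,"wy":0,"wz":0}]'
python3 -c "
from h import *
need2([436.2,-180,92],94.1); rod(); save(cam('scene'),'d1.png',(150,60,350,210),4)"
```

```text
t: 11.12
ee_pos: [0.4454, -0.1862, 0.1544]
tool_rot: [2.15, 2.285, -0.001]
wrist_force: [-0.1, -0.2, -1.5]
gripper_width: 0.0282
t: 11.53
ee_pos: [0.4376, -0.1884, 0.1399]
tool_rot: [2.156, 2.279, 0.0]
wrist_force: [-0.7, 0.1, -1.1]
gripper_width: 0.0282
t 11.53 pos [ 437.6 -188.4  139.9] yaw 93.2 need [ 8.7 -1.  47.9] wz -0.9 zax [ 0.003 -0.003 -1.   ] F [-0.7  0.1 -1.1] T [-0.05  0.01  0.04] w 28.2 q [-0.58  0.24 -0.45  0.88 -0.    0.93]
turn [ 0.18  0.19 -0.94]
top 192 rod pitch up deg 0.12 z at u=0 -48.1 yaw rel 0.47 v at200 1.7
scene 147 rod pitch up deg -0.08 z at u=0 -48.2 yaw rel 0.7 v at200 -0.7
tool pitch up -0.19
```

View pics/d1.png

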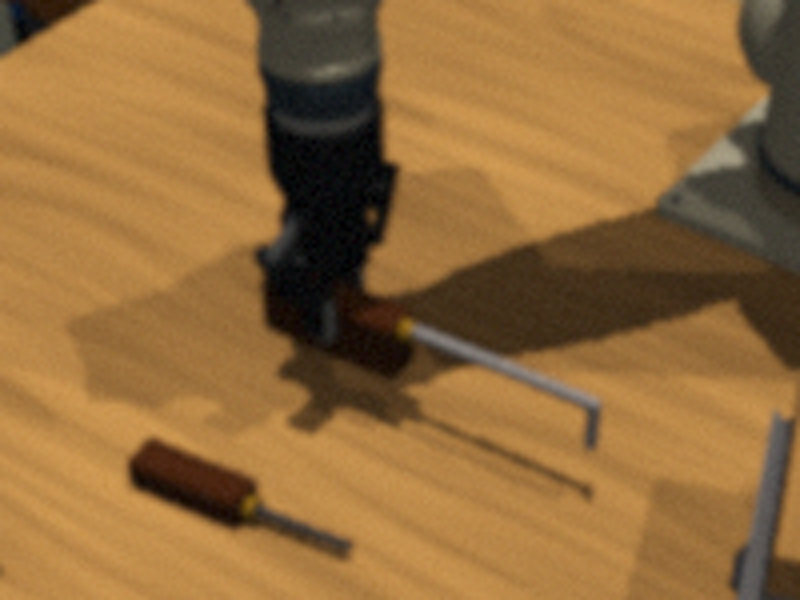

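```bash

python3 -m inch '[{"grip":-1,"dx":0,"dy":0,"dz":12,"wx":0,"wy":0,"wz":0},{"grip":-1,"dx":0,"dy":0,"dz":12,"wx":0,"wy":0,"wz":0},{"grip":-1,"dx":0,"dy":0,"dz":10,"wx":0,"wy":0,"wz":0},{"grip":-1,"dx":0,"dy":0,"dz":4,"wx":0,"wy":0,"wz":0},{"grip":-1,"dx":0,"dy":0,"dz":0,"wx":0,"wy":0,"wz":0}]'
python3 -c "
from h import *
need2([436.2,-180,92],94.1); rod()"
```

```text
t: 12.1
ee_pos: [0.4406, -0.188, 0.1013]
tool_rot: [2.15, 2.282, 0.001]
wrist_force: [-0.9, 0.2, -2.5]
gripper_width: 0.0284
t 12.1 pos [ 440.6 -188.   101.3] yaw 93.4 need [ 8.3 -4.   9.2] wz -0.7 zax [ 0.005 -0.004 -1.   ] F [-0.9  0.2 -2.5] T [-0.07  0.08  0.03] w 28.4 q [-0.58  0.29 -0.5   0.77 -0.    0.93]
turn [ 0.29  0.26 -0.68]
top 174 rod pitch up deg -0.03 z at u=0 -47.8 yaw rel 0.39 v at200 1.4
scene 139 rod pitch up deg 0.26 z at u=0 -48.6 yaw rel 0.02 v at200 -1.8
tool pitch up -0.26
```

```bash

python3 -m inch '[{"grip":-1,"dx":0,"dy":0,"dz":3,"wx":0,"wy":0,"wz":0},{"grip":-1,"dx":0,"dy":0,"dz":3,"wx":0,"wy":0,"wz":0},{"grip":-1,"dx":0,"dy":0,"dz":2,"wx":0,"wy":0,"wz":0},{"grip":-1,"dx":0,"dy":0,"dz":1,"wx":0,"wy":0,"wz":0},{"grip":-1,"dx":0,"dy":0,"dz":0,"wx":0,"wy":0,"wz":0}]'
python3 -c "
from h import *
need2([436.2,-180,92],94.1); rod()"
```

```text
t: 12.62
ee_pos: [0.4419, -0.1886, 0.094]
tool_rot: [2.146, 2.279, 0.002]
wrist_force: [0.3, 0.5, -1.7]
gripper_width: 0.0283
t 12.62 pos [ 441.9 -188.6   94. ] yaw 93.4 need [ 9.  -5.2  1.9] wz -0.7 zax [ 0.009 -0.007 -1.   ] F [ 0.3  0.5 -1.7] T [-0.01 -0.03 -0.01] w 28.3 q [-0.58  0.3  -0.51  0.75 -0.    0.93]
turn [ 0.49  0.41 -0.67]
top 170 rod pitch up deg -0.28 z at u=0 -47.6 yaw rel 0.57 v at200 1.6
scene 141 rod pitch up deg -0.42 z at u=0 -47.6 yaw rel 0.75 v at200 -1.0
tool pitch up -0.41
```

```bash

python3 -m inch '[{"grip":-1,"dx":0,"dy":0,"dz":0.7,"wx":0.5,"wy":0.4,"wz":0},{"grip":-1,"dx":0,"dy":0,"dz":0.7,"wx":0,"wy":0,"wz":0},{"grip":-1,"dx":0,"dy":0,"dz":0.7,"wx":0,"wy":0,"wz":0},{"grip":-1,"dx":0,"dy":0,"dz":0.7,"wx":0,"wy":0,"wz":0},{"grip":-1,"dx":0,"dy":0,"dz":0,"wx":0,"wy":0,"wz":0}]'
python3 -c "
from h import *
need2([436.2,-180,92],94.1); rod()"
```

```text
t: 13.13
ee_pos: [0.4421, -0.1889, 0.0915]
tool_rot: [-2.154, -2.286, 0.0]
wrist_force: [0.1, -0.4, -1.7]
gripper_width: 0.0286
t 13.13 pos [ 442.1 -188.9   91.5] yaw 93.4 need [ 9.2 -5.4 -0.5] wz -0.7 zax [-0.  0. -1.] F [ 0.1 -0.4 -1.7] T [0.02 0.06 0.04] w 28.6 q [-0.58  0.31 -0.5   0.76 -0.    0.93]
turn [-0.03 -0.01 -0.68]
top 169 rod pitch up deg -0.0 z at u=0 -47.2 yaw rel 0.55 v at200 2.0
scene 138 rod pitch up deg 0.36 z at u=0 -48.5 yaw rel 0.49 v at200 -0.9
tool pitch up 0.01
```

```bash

python3 -m inch '[{"grip":-1,"dx":0,"dy":0,"dz":0.6,"wx":0,"wy":0,"wz":0},{"grip":-1,"dx":0,"dy":0,"dz":0.6,"wx":0,"wy":0,"wz":0},{"grip":-1,"dx":0,"dy":0,"dz":0.6,"wx":0,"wy":0,"wz":0},{"grip":-1,"dx":0,"dy":0,"dz":0,"wx":0,"wy":0,"wz":0},{"grip":-1,"dx":0,"dy":0,"dz":0,"wx":0,"wy":0,"wz":0}]'
python3 -c "
from h import *
need2([436.2,-180,92],94.1)"
```

```text
t: 13.65
ee_pos: [0.4421, -0.1888, 0.0917]
tool_rot: [2.153, 2.286, -0.0]
wrist_force: [0.1, 0.7, -2.4]
gripper_width: 0.0281
t 13.65 pos [ 442.1 -188.8   91.7] yaw 93.4 need [ 9.1 -5.4 -0.3] wz -0.7 zax [ 0.001 -0.001 -1.   ] F [ 0.1  0.7 -2.4] T [-0.04 -0.04 -0.03] w 28.1 q [-0.58  0.31 -0.5   0.76 -0.    0.93]
turn [ 0.06  0.08 -0.66]
```

```bash

python3 -m inch '[{"grip":-1,"dx":0,"dy":0,"dz":1.5,"wx":0,"wy":0,"wz":0},{"grip":-1,"dx":0,"dy":0,"dz":1.5,"wx":0,"wy":0,"wz":0},{"grip":-1,"dx":0,"dy":0,"dz":1,"wx":0,"wy":0,"wz":0},{"grip":-1,"dx":0,"dy":0,"dz":1,"wx":0,"wy":0,"wz":0},{"grip":-1,"dx":0,"dy":0,"dz":1,"wx":0,"wy":0,"wz":0}]'
python3 -c "
from h import *
need2([436.2,-180,92],94.1);rod()"
```

```text
t: 14.07
ee_pos: [0.4419, -0.1886, 0.0912]
tool_rot: [2.149, 2.283, -0.0]
wrist_force: [-5.3, 3.2, 16.8]
gripper_width: 0.0288
t 14.07 pos [ 441.9 -188.6   91.2] yaw 93.5 need [ 8.9 -5.2 -0.9] wz -0.6 zax [ 0.004 -0.004 -1.   ] F [-5.3  3.2 16.8] T [ 0.48  1.   -0.08] w 28.8 q [-0.58  0.31 -0.51  0.75 -0.    0.93]
turn [ 0.24  0.27 -0.65]
top 171 rod pitch up deg -0.11 z at u=0 -47.7 yaw rel 0.55 v at200 1.7
scene 138 rod pitch up deg -0.37 z at u=0 -47.6 yaw rel 0.7 v at200 -0.8
tool pitch up -0.27
```

```bash

python3 -m inch '[{"grip":-1,"dx":0,"dy":0,"dz":-0.5,"wx":0,"wy":0,"wz":0},{"grip":0.1,"dx":0,"dy":0,"dz":0,"wx":0,"wy":0,"wz":0},{"grip":0.1,"dx":0,"dy":0,"dz":0,"wx":0,"wy":0,"wz":0},{"grip":0.1,"dx":0,"dy":0,"dz":0,"wx":0,"wy":0,"wz":0},{"grip":0.1,"dx":0,"dy":0,"dz":0,"wx":0,"wy":0,"wz":0}]'
python3 -c "
from h import *
need2([436.2,-180,92],94.1);rod();save(cam('scene'),'e1.png',(150,60,350,210),4)"
```

```text
t: 14.58
ee_pos: [0.4422, -0.1887, 0.0919]
tool_rot: [2.148, 2.282, 0.0]
wrist_force: [-0.1, 0.2, 0.6]
gripper_width: 0.0474
t 14.58 pos [ 442.2 -188.7   91.9] yaw 93.5 need [ 9.1 -5.4 -0.2] wz -0.6 zax [ 0.006 -0.005 -1.   ] F [-0.1  0.2  0.6] T [-0.03  0.04 -0.01] w 47.4 q [-0.58  0.31 -0.51  0.75 -0.    0.93]
turn [ 0.3   0.3  -0.64]
top 173 rod pitch up deg -0.24 z at u=0 -48.1 yaw rel 0.79 v at200 2.8
scene 135 rod pitch up deg -0.15 z at u=0 -48.5 yaw rel 0.85 v at200 -0.1
tool pitch up -0.3
```

View pics/e1.png

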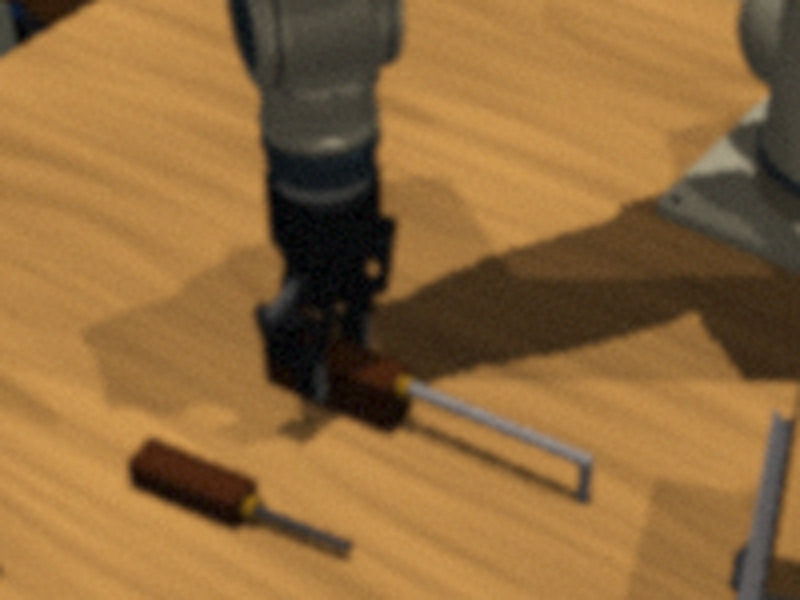

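The hook stands upright with its finger at (585,497) on the bench, and the jaws are off the handle. I'll rise straight up.

```bash

python3 -m inch '[{"grip":0.1,"dx":0,"dy":0,"dz":-8,"wx":0.3,"wy":0.3,"wz":0},{"grip":0.1,"dx":0,"dy":0,"dz":-15,"wx":0,"wy":0,"wz":0},{"grip":0.1,"dx":0,"dy":0,"dz":-25,"wx":0,"wy":0,"wz":0},{"grip":0.1,"dx":0,"dy":0,"dz":-30,"wx":0,"wy":0,"wz":0},{"grip":0.1,"dx":0,"dy":0,"dz":-30,"wx":0,"wy":0,"wz":0}]'
python3 -m inch '[{"grip":0.1,"dx":0,"dy":-20,"dz":-25,"wx":0,"wy":0,"wz":0},{"grip":0.1,"dx":-20,"dy":-20,"dz":-20,"wx":0,"wy":0,"wz":0},{"grip":0.1,"dx":-20,"dy":-20,"dz":-20,"wx":0,"wy":0,"wz":0},{"grip":0.1,"dx":0,"dy":0,"dz":0,"wx":0,"wy":0,"wz":0},{"grip":0.1,"dx":0,"dy":0,"dz":0,"wx":0,"wy":0,"wz":0}]'
python3 -c "
from h import *
need2([436.2,-180,92],94.1);tilt();save(cam('scene'),'f1.png',s=1.5);save(cam('top'),'f2.png',s=1.5)"
```

```text
t: 15.15
ee_pos: [0.4396, -0.1871, 0.1972]
tool_rot: [-2.144, -2.277, 0.004]
wrist_force: [1.5, -1.7, 0.1]
gripper_width: 0.0469
t: 15.57
ee_pos: [0.3822, -0.2329, 0.2717]
tool_rot: [-2.148, -2.287, 0.003]
wrist_force: [-0.2, 0.8, 0.1]
gripper_width: 0.0473
t 15.57 pos [ 382.2 -232.9  271.7] yaw 93.6 need [ 49.1  58.  179.5] wz -0.5 zax [-0.005  0.002 -1.   ] F [-0.2  0.8  0.1] T [ 0.06 -0.   -0.02] w 47.3 q [-0.73  0.1  -0.26  1.21 -0.    0.77]
turn [-0.25 -0.12 -0.51]
front edge [(45, np.float64(-28.0)), (51, np.float64(-29.0)), (57, np.float64(-35.0)), (63, np.float64(-37.0)), (69, np.float64(-42.0)), (75, np.float64(-45.0)), (81, np.float64(-48.0)), (87, np.float64(-52.0)), (93, np.float64(-57.0)), (99, np.float64(-59.0))]
tilt 30.781659524492436 x at hinge -12.31244741198505
```

View pics/f1.png

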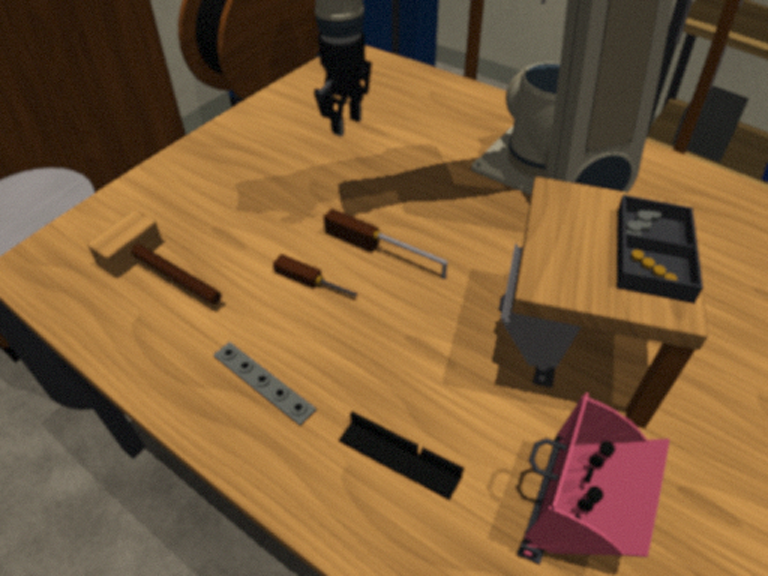

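View pics/f2.png

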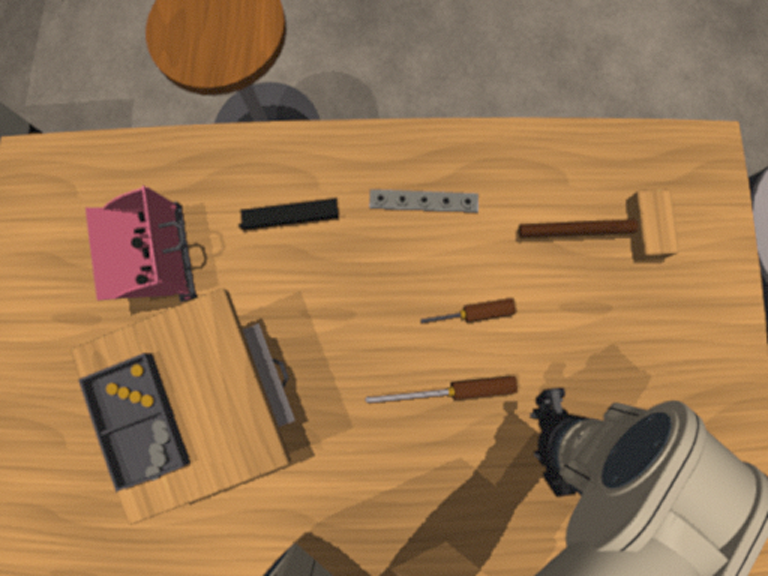

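```bash
python3 -c "
from h import *
print(env.finish_job())"
```

```text
the job is handed in; nothing more can be done
None
```

The steel bin is tilted out by about 31–34°, the hook is back on the bench, and the job was handed in at about 15.6 s of the 48 s allowed. I took the hook by its block handle, reached under the shelf, dropped the finger into the eye without touching the bar, and pulled. I then pitched the hook slightly, lifted the finger clear and set it down near where it first lay.

- **Bin tilt:** the last fit to the bin's side panel gave 31°. While I was still pulling, the bar and rim positions suggested up to about 36°. These disagree by a few degrees, but all are well above 25°.
- **Unhooking:** the hook's bend touched the front plate at about 3 N and pushed the bin back by an estimated 1–2°. After that the tilt stayed within the fit's scatter of about 1°.
- **Hook:** in the final pictures it stands upright on handle and finger. The finger is more than 100 mm from the bin.
- **Other things:** the awl, mallet, guard, strip and pink bin look unmoved in the pictures, and the gripper is clear of everything.
- **Forces:** the wrist force peaked at about 18 N in the readings I took, when the hook was pressed onto the bench as it was set down. I had lowered it slightly too far because the smallest steps down produced no movement.

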